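# Hang the measuring cups back on their rack in order of size

### The arm

A 6-joint arm with a two-finger parallel gripper is mounted at the origin on a cart in front of the work surface, level with it; the furniture and walls round the work are solid. World frame = base frame: x ahead of the robot, y to its left, z up, the work surface at z = 0. Lengths are in m, angles in rad, forces in N, time in s.
With the tool pointing down it reaches from about 0.375 to 0.975 m from the base axis. Payload 3.8 kg.
Tool frame: the origin (TCP) lies midway between the tips of the shut fingers; the grasp point (between the pads) lies 19 mm behind it (bot.grip_point_offset is the z of the grasp point in the tool frame, in m); z points along the fingers, y is the line along which they close (so a half turn about z gives the same grasp; the last joint's range is limited). The gripper opens to 85 mm and grips with 20 to 120 N. Pads are 22 mm wide; open, the fingers measure 114 mm over their backs; the gripper's body (76 mm by 85 mm) begins 54 mm behind the grasp point. The pads swing forward as they close: fully open they stand 13 mm farther back than shut.
Start: joints at [-1.359, 0.264, 1.604, -0, 1.274, -0.037], TCP at [0.166, -0.654, 0.21] pointing down, gripper open.
Joint ranges: [-2.63, 2.63], [-0.94, 2.18], [0.31, 2.57], [-1.31, 4.45], [0, 2.66], [-2.55, 2.55]. Speed limits (rad/s): [2.57, 2.57, 3.14, 3.14, 3.14, 3.14].

### API

Orientations are given as a rotation vector (axis times angle).
In Python, from workcell import sensors, optics, order, bot gives the robot as it stands.
- The arm moves only by the tool play_rows, never from a script. Its argument "commands" is a list of rows, each a list of 6 numbers: the shift along the tool's x, y, z in cm, then the turn, a rotation vector about the tool's x, y, z in rad. In form: [[dx, dy, dz, wx, wy, wz], ...]. A call has 1 to 5 rows; each row shifts and turns the commanded pose from where the row before left it, along the tool's axes as they then stand; what a row does not reach is not made up. A row lasts 1/12 s, in which the tool goes at most 41.7 mm and 7.16 degrees, less where a joint would pass 70% of its speed; a pose out of reach is approached as far as the arm can. A call with a gripper value outside its range is refused whole. "grip" is the closure, from 0 (fully open) to 1 (shut), set as the call begins (left out, the last holds). The fingers move at their own pace and stop on an object; "force" is the grip in N (left out, the last holds). Time passes only in rows, so rows that do not move let the fingers close. It gives the time, the measured TCP pose, the force, the opening and the grip force at its end, in the units of the state.
- sensors.read_state(): the state, without advancing time (a new reading comes with each control period).
- optics.read_camera(name): name is "side" or "top"; returns the picture (480x640x3 uint8, red, green, blue); there is no depth.
- optics.camera_info(name): a dict with "mtx" (3x3 intrinsics, pixels), "R" (3x3) and "t" (3): a world point X has camera coordinates R X + t. Camera axes: x right, y down, z forward; pixel columns grow to the right and rows downward; lengths in m; the calibration is good to about 2 mm. A picture is of the moment at which its call begins. camera_info takes no time and is no camera call.
- order.finish_job(): hands the job in; it is judged then, once.
The state is a dict: "time": time; "q": joint angles; "joint_vel": joint speeds; "joint_torque": joint torques, N m; "tool_pos": TCP position; "tcp_rot": TCP orientation; "wrist_force": force on the tool from outside, world axes, zero at the start; "torque": the same for the moment, N m; "width": opening from 0.0 (shut) to 1.0 (fully open); "grip_force": force on a finger pad.
Only numpy, scipy, OpenCV 4.12 (cv2) and the standard library are available. Lean on these libraries where they do the work, as an engineer would, in place of code of your own. Each camera call takes 0.05 s, during which the arm holds its last target. There are 200 camera calls.

### The job

Hang the three steel measuring cups by the eyes of their handles on the three free pegs of the wooden rack, one cup to a peg and each well down its peg, in order of size with the largest at the left and the smallest at the right as you face the rack. Leave the whisk hanging where it is, and do not knock the kitchen timer, the tin or the tumbler about.

Things in the scene. Friction and masses are not known exactly. Their poses are not given: they have to be found in the camera images.
- cup_large: The largest of 3 steel measuring cups, 100 g, upright at first. Origin: centre of the bowl's underside, z up. Bowl 86 mm across the rim, 72 mm at the foot, 46 mm high. Flat wooden handle 18 mm wide, 9 mm thick along +x, top level with the rim (mid-thickness z = 41.5 mm), ending in a flat eye, outer diameter 26 mm, with a 13 mm hole (axis along z) centred at x = 119 mm. Clear handle between bowl and eye 63 mm.
- cup_medium: The middle one of 3 steel measuring cups, 75 g, upright at first. Origin: centre of the bowl's underside, z up. Bowl 70 mm across the rim, 58 mm at the foot, 37 mm high. Flat wooden handle 18 mm wide, 9 mm thick along +x, top level with the rim (mid-thickness z = 32.5 mm), ending in a flat eye, outer diameter 26 mm, with a 13 mm hole (axis along z) centred at x = 111 mm. Clear handle between bowl and eye 63 mm.
- cup_small: The smallest of 3 steel measuring cups, 55 g, upright at first. Origin: centre of the bowl's underside, z up. Bowl 56 mm across the rim, 46 mm at the foot, 30 mm high. Flat wooden handle 18 mm wide, 9 mm thick along +x, top level with the rim (mid-thickness z = 25.5 mm), ending in a flat eye, outer diameter 26 mm, with a 13 mm hole (axis along z) centred at x = 104 mm. Clear handle between bowl and eye 63 mm.
- cup_large_eye (a point): Centre of the hole in the eye of cup_large, at mid-thickness of the handle; axes as the cup's.
- cup_medium_eye (a point): Centre of the hole in the eye of cup_medium, at mid-thickness of the handle; axes as the cup's.
- cup_small_eye (a point): Centre of the hole in the eye of cup_small, at mid-thickness of the handle; axes as the cup's.
- pin_1: One of 4 alike steel pegs of the rack, round, 9 mm thick, 65 mm long, its last 10 mm tapering to a blunt tip. Origin at its root on the rail's front face, 240 mm above the worktop; z along the peg, root to tip: up and out to the rack's front, 35 degrees from vertical; y along the rail to the left as one faces the rack. Empty at the start; where it is along the rail varies.
- pin_2: One of 4 alike steel pegs of the rack, round, 9 mm thick, 65 mm long, its last 10 mm tapering to a blunt tip. Origin at its root on the rail's front face, 240 mm above the worktop; z along the peg, root to tip: up and out to the rack's front, 35 degrees from vertical; y along the rail to the left as one faces the rack. Empty at the start; where it is along the rail varies.
- pin_3: One of 4 alike steel pegs of the rack, round, 9 mm thick, 65 mm long, its last 10 mm tapering to a blunt tip. Origin at its root on the rail's front face, 240 mm above the worktop; z along the peg, root to tip: up and out to the rack's front, 35 degrees from vertical; y along the rail to the left as one faces the rack. Empty at the start; where it is along the rail varies.
- pin_4: One of 4 alike steel pegs of the rack, round, 9 mm thick, 65 mm long, its last 10 mm tapering to a blunt tip. Origin at its root on the rail's front face, 240 mm above the worktop; z along the peg, root to tip: up and out to the rack's front, 35 degrees from vertical; y along the rail to the left as one faces the rack. The whisk hangs on this one; where it is along the rail varies.
- rack: Fixed oak stand. Origin: centre of the base's underside; front (pegs) faces -x, y to the left along the rail. Base 410 mm wide, 104 deep, 18 thick; two posts 22 mm square, 262 mm high at y = +-185 mm; rail 40 mm high, centred at z = 240 mm, front face at x = 15 mm. Peg places at y = 126, 42, -42, -126 mm. An eye square to a peg goes down to about 23 mm from its root; let go, the cup swings down.
- whisk (a joint): Swing of the steel whisk (190 mm long, 46 mm across its wires) that hangs from pin_4 by its loop: 0 hanging straight down, positive when its lower end swings towards the rack's back, rad; it swings freely.
- timer: Bystander: round kitchen timer with a red dome, 70 mm across, 58 mm high, origin at the centre of its underside, between the left and the middle cup, near the worktop's front edge.
- tin: Bystander: low round food tin, 86 mm across, 40 mm high, origin at the centre of its underside, between the middle and the right cup, near the worktop's front edge.
- glass: Bystander: clear drinking tumbler, 80 mm across the rim, 91 mm high, origin at the centre of its underside.

How it is judged:
By the outcome, as a careful person would: the job done as asked, in the order asked, and still so for the second after the job is handed in, with the robot touching nothing.
It also fails if it takes over 72 s, if anything falls off the work surface, if the arm or the gripper's body presses on something with over 40 N, if the wrist force passes 120 N, or if a joint passes its speed limit or range.

## Working session

There is one attempt and no reset: what is moved stays moved. The work goes in short steps, Python scripts to look and compute and a tool call to move; the robot and the scene stay as the last step left them, time stands still between calls to the robot, and variables do not carry over. Pictures are saved under pics/ and viewed, at most 10 in all, crops included, and the job is handed in when it is done.

Besides the shell and the picture viewer there is one more tool, called after "Emit:" as name(argument=value, ...), one argument or row to a line, values as JSON. play_rows: Moves the arm, as the interface text tells. Its arguments: {"type":"object","properties":{"commands":{"type":"array","items":{"type":"array","items":{"type":"number"}}},"grip":{"type":"number"},"force":{"type":"number"}},"required":["commands"]}

```bash
ls; mkdir -p pics
python3 - <<'E'
from workcell import sensors, optics, order, bot
import cv2,numpy as np
for n in("side","top"):
    im=optics.read_camera(n); cv2.imwrite(f"pics/{n}0.png",im[:,:,::-1])
    i=optics.camera_info(n); print(n,i["mtx"].round(1).tolist(),"C",(-i["R"].T@i["t"]).round(3),"\n",i["R"].round(3).tolist())
print(sensors.read_state()); print(bot.grip_point_offset,[a for a in dir(bot) if a[0]!='_'])
E
```

```text
pics
side [[495.3, 0.0, 319.8], [0.0, 495.3, 253.9], [0.0, 0.0, 1.0]] C [ 0.344 -1.081  0.602] 
 [[0.972, -0.233, -0.001], [-0.093, -0.383, -0.919], [0.214, 0.894, -0.395]]
top [[519.7, 0.0, 329.6], [0.0, 519.7, 236.0], [0.0, 0.0, 1.0]] C [ 0.346 -0.071  1.328] 
 [[-0.013, -1.0, -0.005], [-0.978, 0.013, -0.207], [0.207, 0.002, -0.978]]
{'time': 0.1, 'q': array([-1.35888476e+00,  2.64664916e-01,  1.60522004e+00, -2.42426259e-06,
        1.27371521e+00, -3.69260057e-02]), 'joint_vel': array([-0.00106666, -0.0028259 , -0.00290445, -0.00091772, -0.00044957,
       -0.00115656]), 'joint_torque': array([-1.42148047e-04, -5.16706109e+01, -3.68590629e+01, -1.74065809e-05,
        6.27579895e-03,  1.24121206e-05]), 'tool_pos': array([ 0.16607067, -0.65353125,  0.20840466]), 'tcp_rot': array([-3.11532370e+00, -3.89618433e-01,  2.78995447e-04]), 'wrist_force': array([-0.16993185,  0.49758782,  0.34757831]), 'torque': array([ 0.00014605, -0.07224659,  0.00263352]), 'grip_force': 0.0, 'width': 0.9989464445352393}
-0.0187 ['MotionError', 'grip_point_offset']
```

View pics/top0.png

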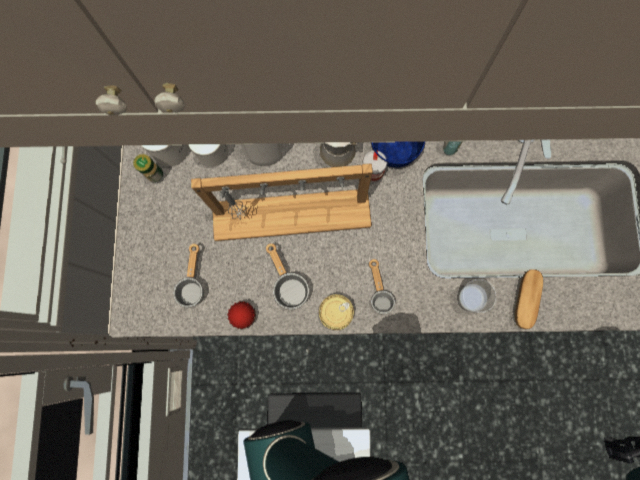

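View pics/side0.png

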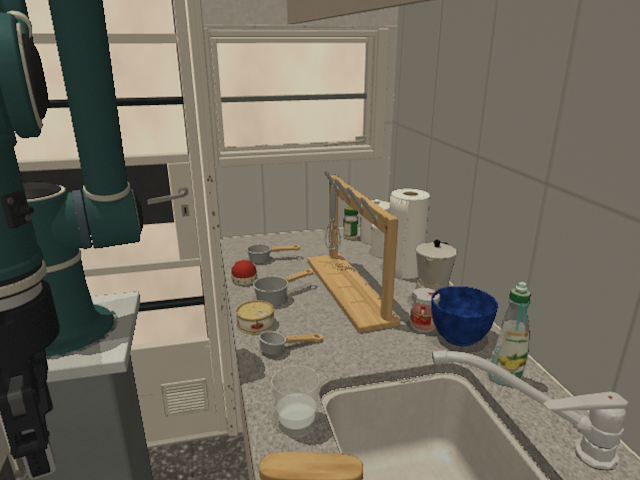

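```bash
cat > h.py <<'E'
import cv2,numpy as np
from workcell import sensors,optics
from scipy.spatial.transform import Rotation as Rot
def cam(n): 
    i=optics.camera_info(n); return i["mtx"],i["R"],i["t"]
def ray(n,px,z):
    M,R,t=cam(n); C=-R.T@t; d=R.T@np.linalg.inv(M)@[px[0],px[1],1.]
    return C+d*(z-C[2])/d[2]
def proj(n,X):
    M,R,t=cam(n); p=M@(R@np.asarray(X,float)+t); return p[:2]/p[2]
def tri(pa,pb,na="top",nb="side"):
    A=[]
    for n,p in((na,pa),(nb,pb)):
        M,R,t=cam(n); P=M@np.c_[R,t]; A+=[p[0]*P[2]-P[0],p[1]*P[2]-P[1]]
    v=np.linalg.svd(np.array(A))[2][-1]; return v[:3]/v[3]
E
python3 - <<'E'
from h import *
im=cv2.imread("pics/top0.png")
cv2.imwrite("pics/top0c.png",cv2.resize(im[165:315,170:400],None,fx=3.4,fy=3.4,interpolation=cv2.INTER_CUBIC))
im=cv2.imread("pics/side0.png")
cv2.imwrite("pics/side0c.png",cv2.resize(im[165:360,230:430],None,fx=3,fy=3,interpolation=cv2.INTER_CUBIC))
for p in[(190,292),(292,290),(382,301)]: print(ray("top",p,.04).round(3))
for n,p in dict(f1=(196,181),f2=(370,168)).items(): print(n,ray("top",p,.26).round(3))
for n,p in dict(b1=(215,240),b2=(371,227)).items(): print(n,ray("top",p,.018).round(3))
print("cab edge if z=.6/.7",ray("top",(330,143),.6).round(3),ray("top",(330,143),.75).round(3))
E
```

```text
[0.481 0.279 0.04 ]
[0.482 0.026 0.04 ]
[ 0.452 -0.196  0.04 ]
f1 [0.696 0.216 0.26 ]
f2 [ 0.72  -0.159  0.26 ]
b1 [0.616 0.226 0.018]
b2 [ 0.645 -0.176  0.018]
cab edge if z=.6/.7 [ 0.641 -0.072  0.6  ] [ 0.58  -0.072  0.75 ]
```

View pics/top0c.png

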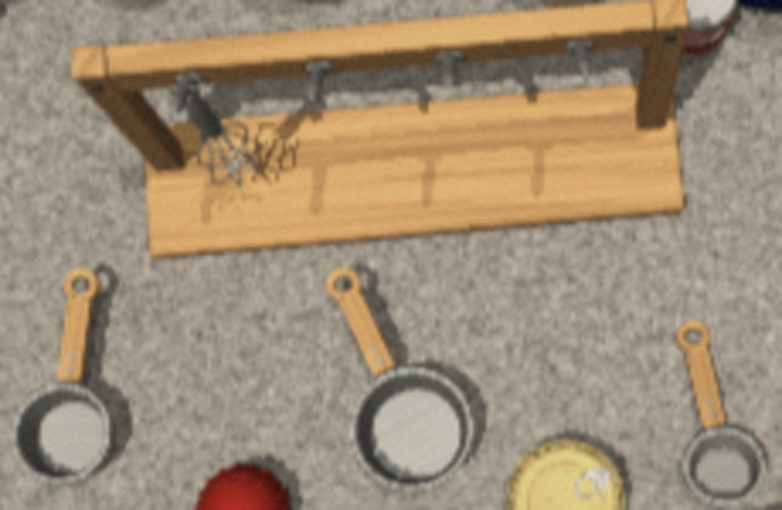

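View pics/side0c.png

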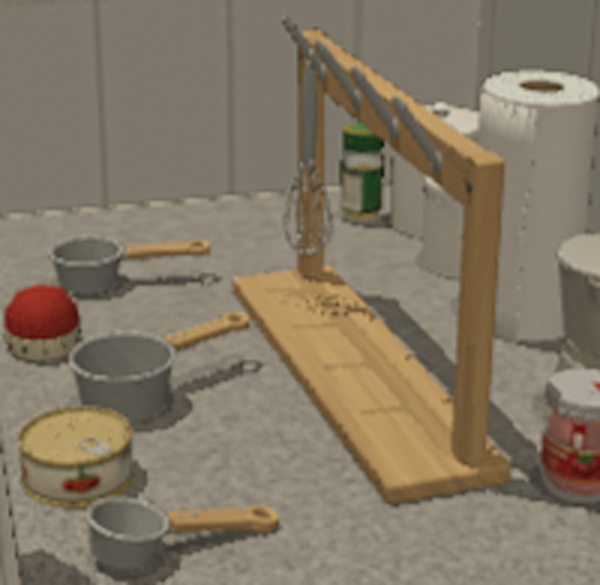

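```bash
cat >> h.py <<'E'
def tc(x,y): return np.array([170+(x+.5)/3.4-.5,165+(y+.5)/3.4-.5])
def sc(x,y): return np.array([230+(x+.5)/3-.5,165+(y+.5)/3-.5])
E
python3 - <<'E'
from h import *
b1=ray("top",tc(152,255),.018);b2=ray("top",tc(683,210),.018)
yv=(b1-b2);L=np.linalg.norm(yv);yv/=L;th=np.arctan2(-yv[0],yv[1]);xv=np.array([np.cos(th),np.sin(th),0])
O=(b1+b2)/2+.052*xv;O[2]=0
print("rack",L,th,O)
zz=np.array([0,0,1.]);inv=lambda p:((p-tc(0,0))*3.4).round(0);invs=lambda p:((p-sc(0,0))*3).round(0)
for y in(126,42,-42,-126):
    r=O+xv*.015+yv*y/1e3+zz*.24; tip=r+.065*(np.cos(.611)*zz-np.sin(.611)*xv)
    print(y,"tip",tip.round(4),"top root/tip",inv(proj("top",r)),inv(proj("top",tip)),"side",invs(proj("side",r)),invs(proj("side",tip)))
for c in((205,-185),): 
    pass
for y in(-196,196):
    P=O+xv*.015+yv*y/1e3+zz*.262; print("post front top corner",inv(proj("top",P)),invs(proj("side",P)))
for n,e,bw,se,ze,zr in(("L",(344,285),(414,428),(238,321),.0415,.046),("M",(81,285),(65,433),(200,247),.0325,.037),("S",(693,336),(725,465),(262,518),.0255,.030)):
    E=ray("top",tc(*e),ze+.002);B=ray("top",tc(*bw),zr);d=(E-B)[:2]
    print(n,"eye",E.round(4),"bowl",B.round(4),"len",np.linalg.norm(d).round(4),"yaw",np.arctan2(d[1],d[0]).round(3),"tri",tri(tc(*e),sc(*se)).round(4))
s=sensors.read_state();print(Rot.from_rotvec(s["tcp_rot"]).as_matrix().round(3))
E
```

```text
rack 0.4041644391842593 0.07307026046102705 [0.68358682 0.03023282 0.        ]
126 tip [0.6522 0.1543 0.2932] top root/tip [190.  74.] [175. 107.] side [323.  72.] [284.  16.]
42 tip [0.6583 0.0705 0.2932] top root/tip [320.  63.] [312.  95.] side [357.  98.] [316.  39.]
-42 tip [ 0.6644 -0.0133  0.2932] top root/tip [450.  53.] [450.  84.] side [394. 127.] [352.  65.]
-126 tip [ 0.6706 -0.0971  0.2932] top root/tip [580.  42.] [587.  72.] side [437. 160.] [393.  95.]
post front top corner [691.  22.] [479. 162.]
post front top corner [72. 73.] [298.  29.]
L eye [0.5871 0.0792 0.0435] bowl [0.4804 0.027  0.046 ] len 0.1188 yaw 0.455 tri [0.59   0.0793 0.0409]
M eye [0.5914 0.2764 0.0345] bowl [0.481  0.2829 0.037 ] len 0.1106 yaw -0.058 tri [0.5942 0.277  0.0318]
S eye [ 0.5481 -0.179   0.0275] bowl [ 0.4521 -0.1993  0.03  ] len 0.0981 yaw 0.209 tri [ 0.5523 -0.1809  0.0062]
[[ 0.969  0.246 -0.   ]
 [ 0.246 -0.969  0.002]
 [ 0.    -0.002 -1.   ]]
```

Run:
```python
from h import *
a=cv2.imread("pics/top0.png")[165:205,215:365]; b=cv2.imread("pics/side0.png")[165:225,315:395]
A=cv2.resize(a,None,fx=5,fy=5,interpolation=cv2.INTER_CUBIC);B=cv2.resize(b,None,fx=6,fy=6,interpolation=cv2.INTER_CUBIC)
c=np.zeros((A.shape[0]+B.shape[0],750,3),np.uint8);c[:A.shape[0]]=A;c[A.shape[0]:,:B.shape[1]]=B
S=cv2.imread("pics/side0.png")[325:355,250:330];S=cv2.resize(S,None,fx=3.2,fy=3.2,interpolation=cv2.INTER_CUBIC);c[210:210+S.shape[0],490:490+S.shape[1]]=S
cv2.imwrite("pics/pegs.png",c);print(c.shape)
```

```text
(560, 750, 3)
```

View pics/pegs.png

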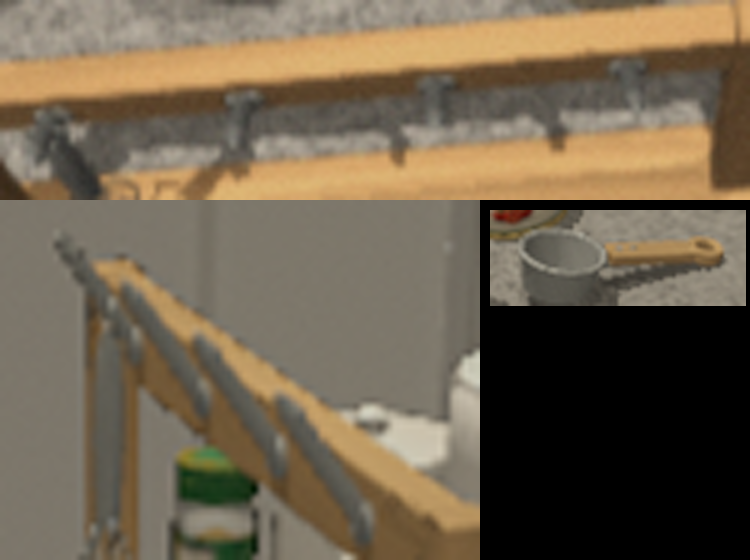

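```bash
cat >> h.py <<'E'
def Rtool(yaw,pitch=0.):  # x_tool along heading yaw, tool down, then tilted so x_tool rises by pitch
    return Rot.from_euler("z",yaw)*Rot.from_euler("y",-pitch)*Rot.from_euler("x",np.pi)
def plan(pos,R,n,p0=None,R0=None):
    s=sensors.read_state()
    if p0 is None: p0=s["tool_pos"];R0=Rot.from_rotvec(s["tcp_rot"])
    t=R0.inv().apply(np.asarray(pos)-p0)*100; w=(R0.inv()*R).as_rotvec()/n
    S=sum(Rot.from_rotvec(w*k).as_matrix() for k in range(n)); d=np.linalg.solve(S,t)
    print(n,"x",d.round(2).tolist()+w.round(3).tolist(),"|d|",np.linalg.norm(d).round(2),"|w|",np.linalg.norm(w).round(3))
    return np.asarray(pos),R
E
python3 - <<'E'
from h import *
for i,(a,b) in enumerate([((240,143),(128,90)),((436,125),(203,140)),((637,105),(283,199))]):
    print("tip",i+2,tri(np.array(a)/5+(215,165),np.array(b)/6+(315,165)).round(4))
print("S eye",tri(tc(693,336),(317.8,336.3)).round(4))
a=plan((.5016,-.1897,.13),Rtool(.209),15)
plan((.5016,-.1897,.0085),Rtool(.209),4,*a)
E
```

```text
tip 2 [0.6596 0.0679 0.2876]
tip 3 [ 0.6666 -0.014   0.2882]
tip 4 [ 0.6728 -0.0978  0.289 ]
S eye [ 0.553  -0.1809  0.0084]
15 x [2.88, -2.5, 0.53, -0.0, -0.0, 0.003] |d| 3.85 |w| 0.003
4 x [0.0, -0.0, 3.04, 0.0, 0.0, 0.0] |d| 3.04 |w| 0.0
```

Run:
```python
from h import *
E=ray("top",tc(693,336),.009);B=ray("top",tc(725,465),.034);d=E-B
print(E,B,np.linalg.norm(d),np.arctan2(d[1],d[0]))
yaw=np.arctan2(d[1],d[0]);u=np.array([np.cos(yaw),np.sin(yaw)])
g=(E[:2]+[.0005,-.0003])-u*.054*np.cos(.22);print("grasp",g)
a=plan((*g,.12),Rtool(yaw),15)
plan((*g,.005),Rtool(yaw),4,*a)
```

```text
[ 0.55094416 -0.18055136  0.009     ] [ 0.45174075 -0.19895232  0.034     ] 0.10394667575693252 0.1834027669083637
grasp [ 0.49962951 -0.19046231]
15 x [2.84, -2.53, 0.59, -0.0, -0.0, 0.004] |d| 3.85 |w| 0.004
4 x [-0.0, -0.0, 2.88, 0.0, 0.0, 0.0] |d| 2.88 |w| 0.0
```

Emit:
play_rows(
  commands=[
    [2.84, -2.53, 0.59, 0, 0, 0.004],
    [2.84, -2.53, 0.59, 0, 0, 0.004],
    [2.84, -2.53, 0.59, 0, 0, 0.004],
    [2.84, -2.53, 0.59, 0, 0, 0.004],
    [2.84, -2.53, 0.59, 0, 0, 0.004],
  ],
  grip=0.3,
)

```text
time: 0.52
tool_pos: [0.2743, -0.4956, 0.1792]
tcp_rot: [-3.12, -0.357, 0.0]
wrist_force: [1.5, -0.5, 0.3]
width: 0.699
grip_force: 0.0
```

Emit:
play_rows(
  commands=[
    [2.84, -2.53, 0.59, 0, 0, 0.004],
    [2.84, -2.53, 0.59, 0, 0, 0.004],
    [2.84, -2.53, 0.59, 0, 0, 0.004],
    [2.84, -2.53, 0.59, 0, 0, 0.004],
    [2.84, -2.53, 0.59, 0, 0, 0.004],
  ],
)

```text
time: 0.93
tool_pos: [0.3852, -0.3411, 0.15]
tcp_rot: [-3.124, -0.327, 0.0]
wrist_force: [0.1, -0.6, -0.0]
width: 0.699
grip_force: 0.0
```

Emit:
play_rows(
  commands=[
    [2.84, -2.53, 0.59, 0, 0, 0.004],
    [2.84, -2.53, 0.59, 0, 0, 0.004],
    [2.84, -2.53, 0.59, 0, 0, 0.004],
    [2.84, -2.53, 0.59, 0, 0, 0.004],
    [2.84, -2.53, 0.59, 0, 0, 0.004],
  ],
)

```text
time: 1.35
tool_pos: [0.4991, -0.1888, 0.1205]
tcp_rot: [-3.127, -0.296, 0.001]
wrist_force: [0.5, -1.5, 0.6]
width: 0.697
grip_force: 0.0
```

Emit:
play_rows(
  commands=[
    [0, 0, 0, 0, 0, 0],
    [0, 0, 0, 0, 0, 0],
  ],
)

```text
time: 1.52
tool_pos: [0.4989, -0.1887, 0.1202]
tcp_rot: [-3.126, -0.303, 0.003]
wrist_force: [-0.4, 0.1, 0.3]
width: 0.703
grip_force: 0.0
```

Run:
```python
from h import *
plan((.4996,-.1905,.005),Rtool(.1834),4)
```

```text
4 x [0.01, 0.05, 2.88, -0.0, 0.0, 0.002] |d| 2.88 |w| 0.002
```

Emit:
play_rows(
  commands=[
    [0, 0.05, 2.88, 0, 0, 0.002],
    [0, 0.05, 2.88, 0, 0, 0.002],
    [0, 0.05, 2.88, 0, 0, 0.002],
    [0, 0.05, 2.86, 0, 0, 0.002],
    [0, 0, 0, 0, 0, 0],
  ],
)

```text
time: 1.93
tool_pos: [0.4931, -0.1917, 0.0004]
tcp_rot: [-3.124, -0.281, 0.016]
wrist_force: [-1.9, 1.0, 0.4]
width: 0.696
grip_force: 0.0
```

Emit:
play_rows(
  commands=[
    [0, 0, 0, 0, 0, 0],
    [0, 0, 0, 0, 0, 0],
    [0, 0, 0, 0, 0, 0],
    [0, 0, 0, 0, 0, 0],
    [0, 0, 0, 0, 0, 0],
  ],
  grip=1,
  force=50,
)

```text
time: 2.35
tool_pos: [0.5005, -0.1934, 0.008]
tcp_rot: [3.127, 0.283, 0.005]
wrist_force: [0.3, -0.2, -1.0]
width: 0.009
grip_force: 0.0
```

Emit:
play_rows(
  commands=[
    [0, 0, 0, 0, 0, 0],
    [0, 0, -1, 0, 0, 0],
    [0, 0, -3, 0, 0, 0],
    [0, 0, -4, 0, 0, 0],
    [0, 0, -4, 0, 0, 0],
  ],
)

```text
time: 2.77
tool_pos: [0.4978, -0.192, 0.127]
tcp_rot: [-3.127, -0.284, 0.004]
wrist_force: [0.5, -0.0, -0.5]
width: 0.003
grip_force: 0.0
```

Emit:
play_rows(
  commands=[
    [0, 0, -4, 0, 0, 0],
    [0, 0, -2, 0, 0, 0],
    [0, 0, 0, 0, 0, 0],
  ],
)

```text
time: 3.02
tool_pos: [0.5033, -0.1944, 0.1944]
tcp_rot: [3.122, 0.283, 0.018]
wrist_force: [0.2, -0.4, 0.2]
width: 0.002
grip_force: 0.0
```

Run:
```python
from h import *
s=sensors.read_state();p=s["tool_pos"];R=Rot.from_rotvec(s["tcp_rot"])
print(p,R.as_matrix().round(3),s["width"],s["grip_force"])
top=optics.read_camera("top")[:,:,::-1];side=optics.read_camera("side")[:,:,::-1]
g=p+R.apply([0,0,-.013]);e=p+R.apply([.05,0,-.005])
for im,n in((top,"top"),(side,"side")): print(n,proj(n,g),proj(n,e))
def crop(im,c,f,w=350,h=350):
    x=int(c[0]-w/f/2);y=int(c[1]-h/f/2);x=max(0,min(640-w//f,x));y=max(0,min(480-h//f,y));print(x,y);return cv2.resize(im[y:y+h//f,x:x+w//f],(w,h),interpolation=cv2.INTER_CUBIC)
cv2.imwrite("pics/s1.png",np.hstack([crop(top,proj("top",e),5),crop(side,proj("side",e),5)]))
```

```text
[ 0.5032897  -0.19437394  0.19440363] [[ 0.984  0.18   0.012]
 [ 0.18  -0.984 -0.005]
 [ 0.011  0.007 -1.   ]] 0.002194398902701817 0.0
top [387.58796443 271.0292789 ] [382.3763008 249.3918752]
side [293.56602603 257.70427987] [316.75595208 257.0420549 ]
347 214
281 222
```

View pics/s1.png

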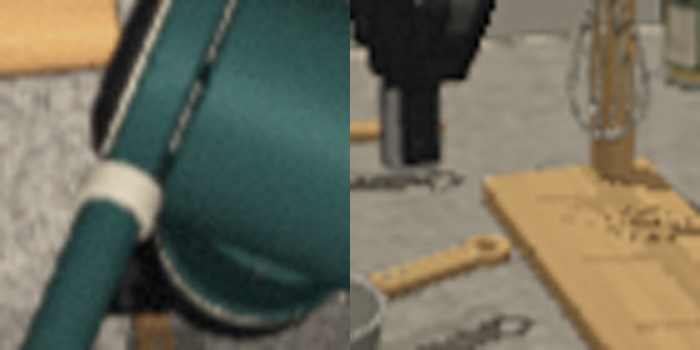

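Run:
```python
from h import *
print([ (lambda s:(s["tool_pos"].round(4),s["tcp_rot"].round(3)))(sensors.read_state())])
new=optics.read_camera("side")[:,:,::-1];old=cv2.imread("pics/side0.png");top=optics.read_camera("top")[:,:,::-1];topo=cv2.imread("pics/top0.png")
cv2.imwrite("pics/n_side1.png",new);cv2.imwrite("pics/n_top1.png",top)
def blobs(im,r):
    h=cv2.cvtColor(im,cv2.COLOR_BGR2HSV);m=cv2.inRange(h,(8,90,90),(25,255,255));k=np.zeros_like(m);k[r[1]:r[3],r[0]:r[2]]=m[r[1]:r[3],r[0]:r[2]]
    n,l,st,c=cv2.connectedComponentsWithStats(k)
    for i in range(1,n):
        if st[i,4]>25: print("  ",st[i],c[i].round(1))
print("side old");blobs(old,(240,220,330,360));print("side new");blobs(new,(240,220,330,360))
print("top old");blobs(topo,(170,235,420,320));print("top new");blobs(top,(170,235,420,320))
print(cv2.absdiff(old,new)[325:360,255:330].max(2).mean())
for z in(.0045,.0085,.0255): print(z,proj("side",ray("top",tc(693,336),z)),proj("side",(.4996,-.1905,z+.01)))
```

```text
[(array([ 0.4999, -0.1929,  0.1882]), array([3.127, 0.284, 0.005]))]
side old
   [272 245  28   6 120] [285.9 247.7]
   [285 250  45  42 620] [316.4 269.5]
   [240 300  34  21 537] [255.2 309.9]
   [240 328  23   6  46] [250.1 331.6]
   [286 333  37  10 253] [304.7 337.8]
side new
   [272 246  15   5  60] [278.9 248.1]
   [285 250  45  42 618] [316.4 269.5]
   [240 300  34  21 528] [255.1 310. ]
   [240 328  23   6  46] [250.3 331.7]
   [286 333  37  10 239] [305.6 338. ]
top old
   [214 235  65   6 222] [237.2 236.6]
   [187 244  12  33 240] [192.1 260.1]
   [266 244  20  32 244] [275.6 258.8]
   [369 259  14  32 225] [376.  274.4]
   [319 294  35  26 649] [334.9 308.5]
top new
   [214 235  65   6 219] [237.  236.6]
   [187 244  12  33 241] [192.2 260.1]
   [266 244  20  31 240] [275.6 258.7]
   [375 279   8  12  54] [378.2 284. ]
   [319 294  24  26 464] [330.2 307. ]
23.24304761904762
0.0045 [316.2772604  338.11199379] [293.60147756 339.67464901]
0.0085 [315.95887219 336.50924004] [293.56023335 338.08340516]
0.0255 [314.59638214 329.65051851] [293.3835651  331.26736384]
```

Run:
```python
from h import *
s=sensors.read_state();p=s["tool_pos"];R=Rot.from_rotvec(s["tcp_rot"]);print(p,s["tcp_rot"],s["joint_vel"].round(3))
print("TCP",proj("side",p),"grasp",proj("side",p+R.apply([0,0,-.0187])))
im=cv2.imread("pics/n_side1.png")
for r in range(236,276,2): print(r,im[r,280:308:3].mean(1).astype(int))
```

```text
[ 0.49800993 -0.19210631  0.1849539 ] [-3.12764628e+00 -2.83697264e-01  3.05958702e-03] [-0.002  0.018  0.018  0.002 -0.001 -0.   ]
TCP [291.09219636 267.78823329] grasp [290.88639184 259.24612659]
236 [139 109  18  24  21  24  28  23  88 144]
238 [140 145  61  23  23  24  25  18 133 142]
240 [137 146  75  27  22  21 102 126 145 140]
242 [141 141  77  90  22  26 120 138 139 137]
244 [145 142  73  87  24  23 109 144 139 142]
246 [146 146  79  87  25  26 122 138 140 137]
248 [122 121  76  95  27  28  91 143 140 141]
250 [ 99  96  66 102  23  26 104 139 139 143]
252 [140 144  87 101  26  23 109 146 144 139]
254 [139 143  96 101  24  21 101 142 143 142]
256 [132 130 121  99  61  88  86 112 142 139]
258 [ 94  64  75  88  92  83 130  95 138 129]
260 [123 127 128 122 139 144 131 140 141 118]
262 [141 143 140 135 132 136 139 138 145 113]
264 [143 141 146 144 137 136 141 138 142 143]
266 [138 141 142 136 140 138 138 141 140 142]
268 [142 144 141 140 142 145 142 139 142 143]
270 [138 139 139 136 135 136 139 139 144 105]
272 [142 141 141 139 144 140 149 148 148 130]
274 [134 141 140 140 151 151 146 144 112  88]
```

Run:
```python
from h import *
a=plan((.4996,-.1905,.01),Rtool(.1834),5)
plan((.4996,-.1905,-.0125),Rtool(.1834),2,*a)
```

```text
5 x [0.04, -0.02, 3.5, -0.0, 0.0, -0.0] |d| 3.5 |w| 0.001
2 x [0.0, -0.0, 1.12, 0.0, 0.0, 0.0] |d| 1.12 |w| 0.0
```

Emit:
play_rows(
  commands=[
    [0.04, -0.04, 3.5, 0, 0, 0],
    [0.04, -0.04, 3.5, 0, 0, 0],
    [0.04, -0.04, 3.5, 0, 0, 0],
    [0.04, -0.04, 3.5, 0, 0, 0],
    [0, 0, 3.3, 0, 0, 0],
  ],
  grip=0.4,
)

```text
time: 3.63
tool_pos: [0.4978, -0.1896, 0.0092]
tcp_rot: [-3.127, -0.284, 0.006]
wrist_force: [0.9, 0.7, -0.3]
width: 0.599
grip_force: 0.0
```

Emit:
play_rows(
  commands=[
    [0, 0, 0, 0, 0, 0],
    [0, 0, 0, 0, 0, 0],
    [0, 0, 0, 0, 0, 0],
  ],
)

```text
time: 3.88
tool_pos: [0.5005, -0.1908, 0.0134]
tcp_rot: [-3.128, -0.284, 0.001]
wrist_force: [0.9, -0.9, 0.0]
width: 0.601
grip_force: 0.0
```

Emit:
play_rows(
  commands=[
    [0, 0, 0, 0, 0, 0],
    [0, 0, 0.5, 0, 0, 0],
    [0, 0, 0.5, 0, 0, 0],
    [0, 0, 0, 0, 0, 0],
  ],
)

```text
time: 4.22
tool_pos: [0.5005, -0.1909, 0.0034]
tcp_rot: [3.128, 0.284, 0.001]
wrist_force: [0.5, -0.0, 0.3]
width: 0.599
grip_force: 0.0
```

Emit:
play_rows(
  commands=[
    [0, 0, 0.5, 0, 0, 0],
    [0, 0, 0.5, 0, 0, 0],
    [0, 0, 0.4, 0, 0, 0],
    [0, 0, 0, 0, 0, 0],
    [0, 0, 0, 0, 0, 0],
  ],
)

```text
time: 4.63
tool_pos: [0.4998, -0.1906, -0.0116]
tcp_rot: [-3.128, -0.284, 0.002]
wrist_force: [-0.2, 0.1, -0.5]
width: 0.605
grip_force: 0.0
```

Emit:
play_rows(
  commands=[
    [0, 0, 0, 0, 0, 0],
    [0, 0, 0, 0, 0, 0],
    [0, 0, 0, 0, 0, 0],
    [0, 0, 0, 0, 0, 0],
    [0, 0, 0, 0, 0, 0],
  ],
  grip=1,
  force=50,
)

```text
time: 5.05
tool_pos: [0.5007, -0.1909, -0.0106]
tcp_rot: [3.128, 0.284, 0.001]
wrist_force: [0.4, 0.8, 1.3]
width: 0.194
grip_force: 51.6
```

```bash
cat >> h.py <<'E'
th=.073
xr=np.array([np.cos(th),np.sin(th),0]);pk=-np.sin(.6109)*xr+np.cos(.6109)*np.array([0,0,1.])
TIP={4:np.array([.672,-.0975,.291]),3:np.array([.6655,-.0137,.291]),2:np.array([.659,.0692,.291])}
def toolpose(eye,eo,phi,yaw_off=0.):  # eye world target, eye in tool frame, handle dip in tool
    R=Rtool(th+yaw_off,.6109+phi); return eye-R.apply(eo),R
E
python3 - <<'E'
from h import *
s=sensors.read_state();p=s["tool_pos"];R=Rot.from_rotvec(s["tcp_rot"])
E=np.array([.5514,-.1809,.0075]);eo=R.inv().apply(E-p);print("eo",eo.round(4))
up=p+[0,0,.19];print("up");plan(up,R,5)
for k in(.05,.02): 
    P,Q=toolpose(TIP[4]+pk*k,eo,.22);print(P.round(3),Q.apply([0,0,1]).round(2))
    up,R=plan(P,Q,8 if k==.05 else 2,up,R)
E
```

```text
eo [ 0.0517 -0.0007 -0.0181]
up
5 x [0.0, 0.0, -3.8, 0.0, 0.0, 0.0] |d| 3.8 |w| 0.0
[ 0.622 -0.102  0.282] [ 0.74  0.05 -0.67]
8 x [2.06, -0.88, -0.63, -0.006, 0.104, 0.013] |d| 2.33 |w| 0.105
[ 0.639 -0.101  0.257] [ 0.74  0.05 -0.67]
2 x [-0.33, 0.0, 1.46, 0.0, 0.0, 0.0] |d| 1.5 |w| 0.0
```

Emit:
play_rows(
  commands=[
    [0, 0, -2, 0, 0, 0],
    [0, 0, -4, 0, 0, 0],
    [0, 0, -4, 0, 0, 0],
    [0, 0, -4, 0, 0, 0],
    [0, 0, -4, 0, 0, 0],
  ],
)

```text
time: 5.47
tool_pos: [0.4997, -0.1905, 0.1706]
tcp_rot: [-3.128, -0.283, 0.001]
wrist_force: [0.7, -0.7, -0.8]
width: 0.194
grip_force: 51.4
```

Emit:
play_rows(
  commands=[
    [0, 0, -1, 0, 0, 0],
    [0, 0, 0, 0, 0, 0],
    [0, 0, 0, 0, 0, 0],
    [0, 0, 0, 0, 0, 0],
  ],
)

```text
time: 5.8
tool_pos: [0.4988, -0.1901, 0.1767]
tcp_rot: [-3.127, -0.283, 0.005]
wrist_force: [-0.8, 0.3, -1.1]
width: 0.193
grip_force: 51.4
```

Emit:
play_rows(
  commands=[
    [2.06, -0.88, -0.63, -0.006, 0.104, 0.013],
    [2.06, -0.88, -0.63, -0.006, 0.104, 0.013],
    [2.06, -0.88, -0.63, -0.006, 0.104, 0.013],
    [2.06, -0.88, -0.63, -0.006, 0.104, 0.013],
  ],
)

```text
time: 6.13
tool_pos: [0.5697, -0.1424, 0.2129]
tcp_rot: [-3.052, -0.193, -0.645]
wrist_force: [0.4, -0.2, -0.6]
width: 0.194
grip_force: 51.4
```

Emit:
play_rows(
  commands=[
    [2.06, -0.88, -0.63, -0.006, 0.104, 0.013],
    [2.06, -0.88, -0.63, -0.006, 0.104, 0.013],
    [2.06, -0.88, -0.63, -0.006, 0.104, 0.013],
    [2.06, -0.88, -0.63, -0.006, 0.104, 0.013],
  ],
)

```text
time: 6.47
tool_pos: [0.6206, -0.1014, 0.2779]
tcp_rot: [-2.847, -0.096, -1.258]
wrist_force: [1.2, 1.1, -0.1]
width: 0.192
grip_force: 51.4
```

Emit:
play_rows(
  commands=[
    [0, 0, 0, 0, 0, 0],
    [0, 0, 0, 0, 0, 0],
    [0, 0, 0, 0, 0, 0],
  ],
)

```text
time: 6.72
tool_pos: [0.6209, -0.1019, 0.2787]
tcp_rot: [-2.85, -0.101, -1.252]
wrist_force: [0.1, 0.4, -0.5]
width: 0.194
grip_force: 51.4
```

Run:
```python
from h import *
top=optics.read_camera("top")[:,:,::-1];side=optics.read_camera("side")[:,:,::-1]
cv2.imwrite("pics/n_top2.png",top);cv2.imwrite("pics/n_side2.png",side)
s=sensors.read_state();p=s["tool_pos"];R=Rot.from_rotvec(s["tcp_rot"]);e=p+R.apply([.0517,-.0007,-.0181])
print(p.round(4),"eye est",e.round(4),"want",(TIP[4]+.05*pk).round(4),proj("top",e),proj("side",e),"tip",proj("top",TIP[4]),proj("side",TIP[4]))
def crop(im,c,f,w,h):
    x=int(c[0]-w/f/2);y=int(c[1]-h/f/2);print("crop",x,y,f);return cv2.resize(im[y:y+h//f,x:x+w//f],(w,h),interpolation=cv2.INTER_CUBIC)
cv2.imwrite("pics/s2.png",np.hstack([crop(top,proj("top",e),5,350,500),crop(side,proj("side",e),5,400,500)]))
```

```text
[ 0.6219 -0.1024  0.2802] eye est [ 0.6433 -0.1001  0.3306] want [ 0.6434 -0.0996  0.332 ] [344.33620064 193.29467981] [349.21718309 180.67427996] tip [342.41075841 185.53054277] [361.18902431 197.45023815]
crop 309 143 5
crop 309 130 5
```

View pics/s2.png

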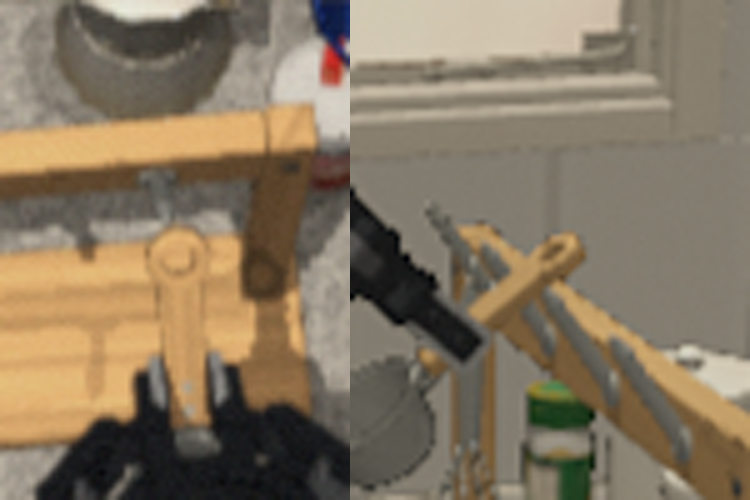

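Run:
```python
from h import *
s=sensors.read_state();p=s["tool_pos"];R=Rot.from_rotvec(s["tcp_rot"]);e0=p+R.apply([.0517,-.0007,-.0181])
e=tri((345,195),(352.4,179.4));t=tri((341.8,187.2),(361.6,199.1));print("eye",e.round(4),"est",e0.round(4),"tip",t.round(4))
d=e-t;yr=np.array([-np.sin(th),np.cos(th),0]);nn=np.cross(yr,pk)
print("along",d@pk,"lat y",d@yr,"perp",d@nn,"nn",nn.round(2))
print("in tool: pk",R.inv().apply(pk).round(3),"nn",R.inv().apply(nn).round(3),"yr",R.inv().apply(yr).round(3))
# predicted vs model pixels
for n,c,q in(("top",(345,195),(341.8,187.2)),("side",(352.4,179.4),(361.6,199.1))): print(n,proj(n,e)-c,proj(n,t)-q,"model diff",(proj(n,TIP[4]+.05*pk)-proj(n,TIP[4])).round(1),"meas",np.subtract(c,q))
```

```text
eye [ 0.6442 -0.1024  0.3324] est [ 0.6433 -0.1001  0.3306] tip [ 0.6715 -0.0966  0.2865]
along 0.05343159611261836 lat y -0.003701051511178343 perp 0.003692399834356642 nn [0.82 0.06 0.57]
in tool: pk [ 0.217  0.003 -0.976] nn [ 0.976 -0.002  0.217] yr [-0.001 -1.    -0.004]
top [ 0.49708814 -2.40913793] [ 0.16515791 -0.78952058] model diff [1.7 7.5] meas [3.2 7.8]
side [-2.45233979  0.67180219] [-0.82066902  0.23519516] model diff [-12.  -17.5] meas [ -9.2 -19.7]
```

Emit:
play_rows(
  commands=[
    [-0.44, -0.15, 0.95, 0, 0, 0],
    [-0.44, -0.15, 0.95, 0, 0, 0],
    [-0.22, 0, 0.98, 0, 0, 0],
    [-0.22, 0, 0.98, 0, 0, 0],
    [0, 0, 0, 0, 0, 0],
  ],
)

```text
time: 7.23
tool_pos: [0.6412, -0.0972, 0.2423]
tcp_rot: [-2.848, -0.099, -1.254]
wrist_force: [-1.8, -0.3, -0.1]
width: 0.191
grip_force: 51.6
```

Emit:
play_rows(
  commands=[
    [0, 0, 0, 0, 0, 0],
    [0, 0, 0, 0, 0, 0],
  ],
)

```text
time: 7.4
tool_pos: [0.6412, -0.0974, 0.2448]
tcp_rot: [-2.848, -0.1, -1.258]
wrist_force: [-1.4, -0.4, -0.5]
width: 0.192
grip_force: 51.4
```

Run:
```python
from h import *
top=optics.read_camera("top")[:,:,::-1];side=optics.read_camera("side")[:,:,::-1]
cv2.imwrite("pics/n_top3.png",top);cv2.imwrite("pics/n_side3.png",side)
s=sensors.read_state();p=s["tool_pos"];R=Rot.from_rotvec(s["tcp_rot"]);e=p+R.apply([.0517,-.0007,-.0181])
print(p,e,proj("top",e),proj("side",e))
cv2.imwrite("pics/s3.png",np.hstack([cv2.resize(top[160:210,320:370],(400,400),interpolation=cv2.INTER_CUBIC),cv2.resize(side[170:220,335:385],(400,400),interpolation=cv2.INTER_CUBIC)]))
```

```text
[ 0.64126529 -0.09758305  0.24568688] [ 0.66254396 -0.09530338  0.29611516] [341.47803302 189.17915053] [356.77029928 195.18109433]
```

View pics/s3.png

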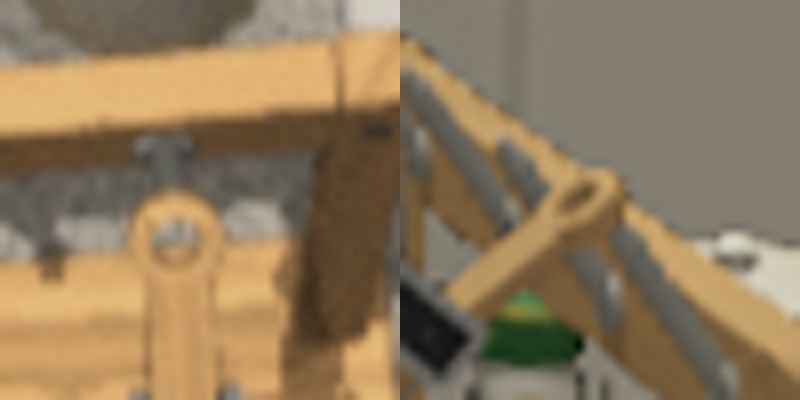

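Run:
```python
from h import *
im=cv2.imread("pics/side0.png");hsv=cv2.cvtColor(im,cv2.COLOR_BGR2HSV)
m=(hsv[:,:,1]<75).astype(np.uint8)
print("sat rows 194-226, cols 355-383")
for r in range(194,228,2): print(r,"".join("#" if v<75 else "." for v in hsv[r,325:385,1]))
r=TIP[4]-.065*pk
print("model root,tip",proj("side",r),proj("side",TIP[4]))
n3=cv2.cvtColor(cv2.imread("pics/n_side3.png"),cv2.COLOR_BGR2HSV)
for r in range(186,222): print(r,"".join("#" if v<75 else "." for v in n3[r,340:385,1]))
```

```text
sat rows 194-226, cols 355-383
194 ####..####..........####.####.........######################
196 ####..#####..#.......####..####..........###################
198 ####..#####..###......###...####....###.....################
200 ####..#####..######....##.....####...####.....##############
202 ####..#####..########..........####...####........##########
204 ####.######..###########........#####..####.........########
206 ####..####...#######..............####..#####.........######
208 ####..####...######...............####....####...........###
210 ####..####...#######...............###.....####.............
212 ####..####...#######.............#...........####...........
214 ####..####...#######............####..........####..........
216 ####..####...#########################.........#####........
218 ####..####...############################.......####........
220 ####.##.##...######.####.....##############......###........
222 #######...#..######..##.#........#############..............
224 #######....#.######.######......#################...........
226 #####.#..#...############
[... 1206 characters left out ...]

208 ##.................####....####...........###
209 ####................###....#####............#
210 ######..............###.....####.............
211 ######.......................####............
212 ######............#..........#####...........
213 ######............##..........#####..........
214 #####............####..........####..........
215 #########......#######.........######........
216 #######################.........#####........
217 ########################.........####........
218 ##########################.......####........
219 ###########################......####........
220 ####.####.....###.##########......###........
221 ####..##..........############....###........
```

Run:
```python
from h import *
for f,(x,y) in(("n_side2",(340,170)),("n_side3",(344,186))):
    im=cv2.imread(f"pics/{f}.png");print(f,x,y)
    for r in range(y,y+20): print(r," ".join("%3d"%v for v in im[r,x:x+26].mean(1)))
```

```text
n_side2 340 170
170 123 121 122 121 122 123 122 120 115 113 115 121 123 124 122 121 121 121 123 123 122 122 122 122 122 122
171 122 122 122 122 122 122 123 121 115 113 115 121 124 123 122 122 123 122 122 123 122 122 121 122 122 122
172 122 121 122 122 123 123 123 120 114 113 114 121 123 123 123 122 122 121 122 122 123 123 122 123 122 122
173 122 122 121 122 122 122 124 121 115 113 115 122 123 122 122 122 122 123 121 123 121 121 121 122 122 123
174 121 122 122 122 122 122 123 121 116 113 115 122 123 123 122 122 122 122 123 123 122 123 121 122 122 121
175 122 122 121 122 123 122 123 120 115 112 115 122 124 123 123 122 123 122 122 122 121 123 122 121 122 123
176 122 121 122 121 123 122 123 120 115 113 115 123 125 122 123 122 123 122 122 122 123 122 122 122 123 121
177 121 121 122 122 121 122 123 121 100 132 145 144 147 150 113 114 122 122 122 123 121 122 123 122 122 122
178 132 121 122 121 122 122 122 117 108 123 122 123 151 162 120 114 124 123 122 122 121 122 122 122 123 122
179 146 125 119 120 121 121 140 131 110  93  77  95 145 147 119 102 116 123 122 122 122 122 122 122 122 122
180 
[... 2551 characters left out ...]
  84  87  88  87  84  91 100 113 138 154 159 141 128
200  98  86 102 119 139 145 143 144 140 121 100  83  83  86  89  92  92  85  90  98  98 110 151 159 158 148
201 116 108 128 142 144 143 144 136 116  92  86  82  83  89  94  97  95  85  84  91  91  94 137 157 159 157
202 127 133 141 144 145 144 131 108  91  86  83  78  80  88  95  98  97  90  84  86  89  93 108 138 156 158
203 140 142 143 145 143 126 101  87  85  83  84  84  80  85  92  94  98  97  91  82  86  91  93 110 150 160
204 144 142 144 141 121  96  86  86  83  83  87  87  85  80  85  92  96 125 107  79  81  89  92  94 134 148
205 142 143 137 115  93  83  83  79  83  88  88  89  89  80  81  88  91 142 121  87  82  83  90  94 105 121
```

Run:
```python
from h import *
im=cv2.imread("pics/top0.png")
for n,x in((4,332),(3,292),(2,252)):
    print(n,x,"model root/tip",proj("top",TIP[n]-.065*pk).round(1),proj("top",TIP[n]).round(1))
    for r in range(177+2*(4-n),193+2*(4-n)): print(r," ".join("%3d"%v for v in im[r,x:x+20].mean(1)))
im=cv2.imread("pics/n_top3.png");print("eye")
for r in range(182,198): print(r," ".join("%3d"%v for v in im[r,332:352].mean(1)))
```

```text
4 332 model root/tip [340.4 176.6] [342.4 185.5]
177  64  67  64  68  68  91 102  88  85  82  87  85  66  63  63  65  66  62  65  69
178  66  65  65  69  77  98  96  88  85  80  78  81  60  63  65  67  64  68  66  63
179  66  64  69  67  70  81  72  84  89  83  70  59  63  66  71  71  76  79  81  79
180  70  71  69  68  70  74  66  80  87  87  77  73  76  75  82  75  79  87  89  90
181  88  85  82  80  85  78  78  80  89  85  81  77  80  86  89  82  83  89  95  94
182  98  93  87  85  87  83  87  84  88  90  85  74  91  90  92  84  81  82  85  89
183  97  89  78  84  86  85  88  83  97 105 100  82  89  88  93  81  78  80  79  85
184  91  88  84  89  88  83  87  83 102 118 109  92  91  84  83  86  86  91  92  90
185  88  88  85  98  86  83  89  85  92 116 114  90  95  86  85  90  92 115 128 129
186  96  92  88  98  97  97  96 100  95 117 128  96 113 108 106 118 126 133 144 153
187 124 124 111 126 130 133 138 143 146 135 128 131 137 131 133 136 146 143 140 145
188 145 143 141 155 153 152 156 166 166 148 130 150 155 148 149 138 145 150 152 152
189 146 149 149 156 158 153 151 150 145 138
[... 3726 characters left out ...]
 141 150 147 133 151 151 153
190 151 157 149 139 147 153 145 126 127 133 139 139 132 141 152 150 141 144 149 156
191 147 155 148 144 142 155 146 118 128 148 146 134 121 149 153 143 154 163 163 162
192 157 160 155 154 150 156 153 130 122 138 136 130 138 155 152 139 157 163 163 162
193 169 165 161 161 160 154 154 153 141 138 143 144 158 158 151 153 158 160 161 161
194 166 165 165 168 164 159 148 153 162 160 158 159 158 151 144 157 167 167 166 166
195 169 170 169 170 171 170 145 149 154 160 154 153 152 155 135 163 171 171 173 173
196 173 173 177 175 177 173 148 146 153 156 153 149 153 155 141 172 175 177 174 175
197 178 177 178 177 178 175 147 147 150 159 150 148 149 158 146 170 175 174 168 167
```

Emit:
play_rows(
  commands=[
    [0.41, 0, 0.09, 0, 0, 0],
    [0, 0, 0, 0, 0, 0],
    [-0.11, 0, 0.49, 0, 0, 0],
    [-0.11, 0, 0.49, 0, 0, 0],
    [-0.11, 0, 0.49, 0, 0, 0],
  ],
)

```text
time: 7.92
tool_pos: [0.6535, -0.0968, 0.2354]
tcp_rot: [-2.847, -0.1, -1.26]
wrist_force: [0.2, 0.0, -0.5]
width: 0.193
grip_force: 51.4
```

Emit:
play_rows(
  commands=[
    [0, 0, 0, 0, 0, 0],
    [0, 0, 0, 0, 0, 0],
    [-0.11, 0, 0.49, 0, 0, 0],
  ],
)

```text
time: 8.17
tool_pos: [0.6565, -0.0968, 0.2322]
tcp_rot: [-2.847, -0.1, -1.261]
wrist_force: [0.8, -0.2, -0.7]
width: 0.19
grip_force: 51.4
```

Run:
```python
from h import *
side=optics.read_camera("side")[:,:,::-1];cv2.imwrite("pics/n_side4.png",side)
s=sensors.read_state();p=s["tool_pos"];R=Rot.from_rotvec(s["tcp_rot"]);e=p+R.apply([.0517,-.0007,-.0181]);T=TIP[4]+[0,.002,0]
d=e-T;yr=np.array([-np.sin(th),np.cos(th),0]);nn=np.cross(yr,pk)
print("along",d@pk,"lat",d@yr,"nn",d@nn,s["wrist_force"],s["torque"],proj("side",e))
n3=cv2.cvtColor(side,cv2.COLOR_BGR2HSV)
for r in range(190,222): print(r,"".join("#" if v<75 else "." for v in n3[r,340:385,1]))
```

```text
along -0.011286077199267656 lat 0.0007561235036816093 nn -0.0008865968945149768 [ 0.29380333 -0.91676533 -0.53376257] [-0.0509225   0.45767613 -0.0079611 ] [363.08508404 201.17512996]
190 ..####..####.....############################
191 ...###..####.......##########################
192 ...####..####.......#########################
193 ....####..####........#######################
194 .....####.####.........######################
195 .....#####.####.........#####################
196 ......####..####............#################
197 .......###...####....#.......################
198 #......###...####....###.....################
199 ##.....###....####....###.....###############
200 ####....##.....####...###......##############
201 #####..........###....##........#############
202 ######..........#..................##########
203 #######.............................#########
204 #########............................########
205 #########.................###.........#######
206 #####.....................####.........######
207 ####......................####...........####
208 ####.................##....####...........###
209 #####...............###....#####............#
210 ######..............###.....####.............
211 #######......................####............
212 ########..........#..........#####...........
213 #########.........##..........#####..........
214 ##########.......####..........####..........
215 ###########..#.#######..........#####........
216 #######################.........#####........
217 ########################.........####........
218 ##########################.......####........
219 .##########################......####........
220 ..########....##############......###........
221 ...#######........############....###........
```

Emit:
play_rows(
  commands=[
    [-0.13, 0, 0.59, 0, 0, 0],
    [-0.13, 0, 0.59, 0, 0, 0],
    [-0.13, 0, 0.59, 0, 0, 0],
    [0, 0, 0, 0, 0, 0],
  ],
)

```text
time: 8.55
tool_pos: [0.6664, -0.0956, 0.2148]
tcp_rot: [-2.848, -0.1, -1.256]
wrist_force: [0.1, -0.3, -0.2]
width: 0.193
grip_force: 51.4
```

Emit:
play_rows(
  commands=[
    [-0.11, 0, 0.49, 0, 0, 0],
    [-0.09, 0, 0.4, 0, 0, 0],
    [0, 0, 0, 0, 0, 0],
    [0, 0, 0, 0, 0, 0],
  ],
)

```text
time: 8.88
tool_pos: [0.6718, -0.0954, 0.2088]
tcp_rot: [-2.847, -0.1, -1.259]
wrist_force: [0.9, 0.4, -0.1]
width: 0.19
grip_force: 51.4
```

Emit:
play_rows(
  commands=[
    [0, 0, 0, 0, 0, 0],
    [0, 0, 0, 0, 0, 0],
    [0, 0, 0, 0, 0, 0],
    [0, 0, 0, 0, 0, 0],
  ],
  grip=0.45,
)

```text
time: 9.22
tool_pos: [0.672, -0.0956, 0.2098]
tcp_rot: [-2.847, -0.1, -1.261]
wrist_force: [-0.2, 0.2, -0.7]
width: 0.551
grip_force: 0.0
```

Emit:
play_rows(
  commands=[
    [0, 0, -2, 0, 0, 0],
    [0, 0, -3.5, 0, 0, 0],
    [0, 0, -3.5, 0, 0, 0],
    [0, 0, -3.5, 0, 0, 0],
    [0, 0, 0, 0, 0, 0],
  ],
)

```text
time: 9.63
tool_pos: [0.5793, -0.1031, 0.3011]
tcp_rot: [-2.846, -0.102, -1.275]
wrist_force: [0.9, 1.0, 0.8]
width: 0.551
grip_force: 0.0
```

Run:
```python
from h import *
side=optics.read_camera("side")[:,:,::-1];cv2.imwrite("pics/n_side5.png",side)
top=optics.read_camera("top")[:,:,::-1];cv2.imwrite("pics/n_top5.png",top)
h=cv2.cvtColor(side,cv2.COLOR_BGR2HSV)
for r in range(190,275): print(r,"".join("#" if v<75 else "." for v in h[r,320:395,1]))
```

```text
190 #########..####.###...####..####.....######################################
191 ##########.####..##....###..####.......####################################
192 ##########.####........####..####.......###################################
193 #########..####.........####..####........#################################
194 #########..####..........####.####.........################################
195 #########..####..........#####.####.........###############################
196 #########..#####..#.......####..####..........#############################
197 #########..#####..##.......###...####....#.....############################
198 #########..####...###......###...####....###.....##########################
199 #########..#####..####.....###....####...####.....#########################
200 #########..#####..######....##.....####...####.....########################
201 #########..#####..#######..........####...####......#######################
202 #########..#####..########..........####...####........####################
203 #########.######..#########..........####..#####........
[... 4999 characters left out ...]
..................##############################............
267 .................................##############################............
268 ..................................#############################............
269 ..................................#############################............
270 ...................................############################............
271 .....................................##########################............
272 ......................................#########################............
273 .......................................########################............
274 ........................................#######################............
```

```bash
sed -i 's/^TIP=.*/TIP={4:np.array([.672,-.0955,.291]),3:np.array([.6655,-.0117,.291]),2:np.array([.659,.0716,.291])}/' h.py
python3 - <<'E'
from h import *
s=sensors.read_state();print(s["tool_pos"],s["time"])
g=np.array([.5885,.0792])-.049*np.array([np.cos(.455),np.sin(.455)]);print(g)
a=plan((*g,.13),Rtool(.455),10)
plan((*g,.008),Rtool(.455),4,*a)
E
```

```text
[ 0.5797996  -0.10256229  0.29628306] 9.7333
[0.54448521 0.05766635]
10 x [-0.7, -1.74, 1.51, 0.017, -0.083, -0.036] |d| 2.41 |w| 0.092
4 x [0.0, -0.0, 3.05, 0.0, 0.0, 0.0] |d| 3.05 |w| 0.0
```

Emit:
play_rows(
  commands=[
    [-0.7, -1.74, 1.51, 0.017, -0.083, -0.036],
    [-0.7, -1.74, 1.51, 0.017, -0.083, -0.036],
    [-0.7, -1.74, 1.51, 0.017, -0.083, -0.036],
    [-0.7, -1.74, 1.51, 0.017, -0.083, -0.036],
    [-0.7, -1.74, 1.51, 0.017, -0.083, -0.036],
  ],
  grip=0.4,
)

```text
time: 10.15
tool_pos: [0.5863, -0.0143, 0.2088]
tcp_rot: [-3.03, -0.418, -0.634]
wrist_force: [0.3, -0.3, 0.1]
width: 0.601
grip_force: 0.0
```

Emit:
play_rows(
  commands=[
    [-0.7, -1.74, 1.51, 0.017, -0.083, -0.036],
    [-0.7, -1.74, 1.51, 0.017, -0.083, -0.036],
    [-0.7, -1.74, 1.51, 0.017, -0.083, -0.036],
    [-0.7, -1.74, 1.51, 0.017, -0.083, -0.036],
    [-0.7, -1.74, 1.51, 0.017, -0.083, -0.036],
  ],
)

```text
time: 10.57
tool_pos: [0.5426, 0.0601, 0.125]
tcp_rot: [-3.051, -0.713, 0.023]
wrist_force: [-0.7, -0.5, -0.4]
width: 0.6
grip_force: 0.0
```

Emit:
play_rows(
  commands=[
    [0, 0, 0, 0, 0, 0],
    [0, 0, 0, 0, 0, 0],
    [0, 0, 0, 0, 0, 0],
    [0, 0, 0, 0, 0, 0],
  ],
)

```text
time: 10.9
tool_pos: [0.5434, 0.0581, 0.1279]
tcp_rot: [-3.053, -0.707, 0.011]
wrist_force: [-1.8, -0.5, 0.3]
width: 0.601
grip_force: 0.0
```

Run:
```python
from h import *
plan((.5445,.0577,.008),Rtool(.455),4)
side=optics.read_camera("side")[:,:,::-1];top=optics.read_camera("top")[:,:,::-1]
for n,im,f in(("s",side,"side0"),("t",top,"top0")):
    o=cv2.imread(f"pics/{f}.png");cv2.imwrite(f"pics/n_{f}6.png",im)
    for im_ in(o,im):
        h=cv2.cvtColor(im_,cv2.COLOR_BGR2HSV);m=cv2.inRange(h,(8,90,90),(25,255,255))
        r=(284,250,318,280) if n=="s" else (170,240,420,285)
        k=np.zeros_like(m);k[r[1]:r[3],r[0]:r[2]]=m[r[1]:r[3],r[0]:r[2]]
        c=cv2.connectedComponentsWithStats(k);print(n,[(c[2][i].tolist(),c[3][i].round(1).tolist()) for i in range(1,c[0]) if c[2][i,4]>30])
```

```text
4 x [0.03, 0.04, 3.0, -0.002, 0.001, 0.0] |d| 3.0 |w| 0.002
s [([285, 256, 33, 24, 264], [306.4, 269.2])]
s [([285, 256, 33, 24, 258], [306.4, 269.3])]
t [([187, 244, 12, 33, 240], [192.1, 260.1]), ([266, 244, 20, 32, 244], [275.6, 258.8]), ([369, 259, 14, 26, 187], [375.5, 271.8])]
t [([187, 244, 12, 33, 240], [192.3, 260.0])]
```

Emit:
play_rows(
  commands=[
    [0.03, 0.04, 3, 0, 0, 0],
    [0.03, 0.04, 3, 0, 0, 0],
    [0.03, 0.04, 3, 0, 0, 0],
    [0.03, 0.04, 3, 0, 0, 0],
  ],
)

```text
time: 11.33
tool_pos: [0.5448, 0.0576, 0.0083]
tcp_rot: [-3.054, -0.706, 0.006]
wrist_force: [0.7, -0.0, -1.1]
width: 0.6
grip_force: 0.0
```

Emit:
play_rows(
  commands=[
    [0, 0, 0, 0, 0, 0],
    [0, 0, 0, 0, 0, 0],
    [0, 0, 0, 0, 0, 0],
  ],
)

```text
time: 11.58
tool_pos: [0.5452, 0.058, 0.0096]
tcp_rot: [-3.054, -0.707, 0.008]
wrist_force: [-0.5, 0.3, 0.6]
width: 0.6
grip_force: 0.0
```

Emit:
play_rows(
  commands=[
    [0, 0, 0, 0, 0, 0],
    [0, 0, 0, 0, 0, 0],
    [0, 0, 0, 0, 0, 0],
    [0, 0, 0, 0, 0, 0],
    [0, 0, 0, 0, 0, 0],
  ],
  grip=1,
  force=70,
)

```text
time: 12.0
tool_pos: [0.5458, 0.0585, 0.0096]
tcp_rot: [-3.054, -0.709, 0.007]
wrist_force: [1.9, -0.4, 7.6]
width: 0.187
grip_force: 68.3
```

Run:
```python
from h import *
s=sensors.read_state();p=s["tool_pos"];R=Rot.from_rotvec(s["tcp_rot"]);print(p,R.as_euler("xyz"),s["width"],s["grip_force"])
E=np.array([.5885,.0792,.0415]);eo=R.inv().apply(E-p);print("eo",eo.round(4))
a=plan(p+[0,0,.16],R,4)
for k in(.05,.012): P,Q=toolpose(TIP[2]+pk*k,eo,0);print(P.round(3));a=plan(P,Q,8 if k>.02 else 3,*a)
P,Q=toolpose(TIP[2]-pk*.038,eo,0);plan(P,Q,8,*a)
```

```text
[0.54577409 0.05854643 0.00961219] [-3.13404155e+00  2.58355805e-03  4.56236812e-01] 0.18729853583107772 68.32949995994568
eo [ 0.0474  0.     -0.032 ]
4 x [-0.01, -0.03, -4.0, 0.0, 0.0, 0.0] |d| 4.0 |w| 0.0
[0.61  0.068 0.279]
8 x [1.15, 0.16, -1.12, -0.015, 0.076, 0.046] |d| 1.61 |w| 0.09
[0.632 0.07  0.247]
3 x [-0.0, -0.0, 1.27, 0.0, 0.0, 0.0] |d| 1.27 |w| 0.0
8 x [-0.0, -0.0, 0.62, 0.0, 0.0, 0.0] |d| 0.62 |w| 0.0
```

Emit:
play_rows(
  commands=[
    [0, 0, -1, 0, 0, 0],
    [0, 0, -4, 0, 0, 0],
    [0, 0, -4, 0, 0, 0],
    [0, 0, -4, 0, 0, 0],
    [0, 0, -3, 0, 0, 0],
  ],
)

```text
time: 12.42
tool_pos: [0.5457, 0.0576, 0.1714]
tcp_rot: [-3.053, -0.709, 0.009]
wrist_force: [0.4, 0.4, -1.1]
width: 0.185
grip_force: 68.6
```

Emit:
play_rows(
  commands=[
    [1.15, 0.16, -1.12, -0.015, 0.076, 0.046],
    [1.15, 0.16, -1.12, -0.015, 0.076, 0.046],
    [1.15, 0.16, -1.12, -0.015, 0.076, 0.046],
    [1.15, 0.16, -1.12, -0.015, 0.076, 0.046],
  ],
)

```text
time: 12.75
tool_pos: [0.5852, 0.0675, 0.2182]
tcp_rot: [-3.061, -0.411, -0.473]
wrist_force: [-0.6, 0.5, -0.8]
width: 0.19
grip_force: 68.6
```

Emit:
play_rows(
  commands=[
    [1.15, 0.16, -1.12, -0.015, 0.076, 0.046],
    [1.15, 0.16, -1.12, -0.015, 0.076, 0.046],
    [1.15, 0.16, -1.12, -0.015, 0.076, 0.046],
    [1.15, 0.16, -1.12, -0.015, 0.076, 0.046],
  ],
)

```text
time: 13.08
tool_pos: [0.609, 0.0669, 0.2772]
tcp_rot: [-2.97, -0.106, -0.934]
wrist_force: [1.4, -0.7, -0.2]
width: 0.188
grip_force: 68.6
```

Emit:
play_rows(
  commands=[
    [0, 0, 0, 0, 0, 0],
    [0, 0, 0, 0, 0, 0],
    [0, 0, 0, 0, 0, 0],
    [0, 0, 0, 0, 0, 0],
  ],
)

```text
time: 13.42
tool_pos: [0.6094, 0.0671, 0.2756]
tcp_rot: [-2.973, -0.111, -0.926]
wrist_force: [0.0, 0.2, -0.5]
width: 0.185
grip_force: 68.6
```

```bash
cat > chk.py <<'E'
from h import *
import sys
def chk(n,eo,tag):
    side=optics.read_camera("side")[:,:,::-1];top=optics.read_camera("top")[:,:,::-1]
    cv2.imwrite(f"pics/n_side{tag}.png",side);cv2.imwrite(f"pics/n_top{tag}.png",top)
    s=sensors.read_state();p=s["tool_pos"];R=Rot.from_rotvec(s["tcp_rot"]);e=p+R.apply(eo)
    d=e-TIP[n];yr=np.array([-np.sin(th),np.cos(th),0]);nn=np.cross(yr,pk)
    print(s["time"],"along",(d@pk).round(4),"lat",(d@yr).round(4),"nn",(d@nn).round(4),"grip",s["width"],"F",s["wrist_force"].round(1))
    print("tool: pk",R.inv().apply(pk).round(3),"nn",R.inv().apply(nn).round(3),"yr",R.inv().apply(yr).round(3))
    for nm,im in(("side",side),("top",top)):
        c=proj(nm,e);x,y=int(c[0])-12,int(c[1])-9;print(nm,"est eye",c.round(1),"tip",proj(nm,TIP[n]).round(1),"x0",x)
        for r in range(y,y+20): print(r," ".join("%3d"%v for v in im[r,x:x+26].mean(1)))
    return side,top
E
python3 - <<'E'
from chk import *
side,top=chk(2,[.0474,0,-.032],"7")
cv2.imwrite("pics/s7.png",np.hstack([cv2.resize(top[155:225,230:300],(400,400),interpolation=cv2.INTER_CUBIC),cv2.resize(side[150:220,300:370],(400,400),interpolation=cv2.INTER_CUBIC)]))
E
```

```text
13.5167 along 0.0475 lat -0.0011 nn -0.0019 grip 0.1898291489693362 F [-0.4 -0.2 -0.1]
tool: pk [-0.006 -0.004 -1.   ] nn [ 1.     0.    -0.006] yr [ 0.    -1.     0.004]
side est eye [324.1 164.2] tip [335.  178.5] x0 312
155 120 119 120 119 119 120 118 120 119 121 121 120 120 121 121 122 120 121 121 120 120 120 120 120 120 121
156 122 122 121 121 122 121 122 121 121 120 120 120 121 120 121 121 120 120 120 120 120 120 120 120 120 120
157 121 121 122 121 121 120 120 120 121 120 120 120 120 121 120 120 120 120 119 120 119 119 119 118 120 120
158 120 119 119 121 120 119 120 119 120 121 120 119 120 120 119 119 119 120 119 119 119 118 119 119 119 120
159 119 121 119 119 120 119 120 120 120 120 119 119 119 119 119 119 119 119 119 118 120 119 119 118 119 118
160 120 119 118 119 119 118 118 118 117 117 113 111 110 102 135 147 116 113 117 115 113 110 111 115 113 111
161 116 113 111 111 113 113 112 111 110 116 115  94 116 109 129 154 129 117 117 116 114 115 114 116 114 114
162 117 114 114 114 115 115 115 114 115 116 117 108 107  94 117 143 125 111 116 118 119 119 118 119 119 118
163 118 119 1
[... 2793 characters left out ...]
 143 146 160 156 157 170 174 173 174 173 173 172 173
205 176 178 151 142 124 112 123 154 159 158 160 149 150 159 160 163 154 144 168 173 161 160 160 159 159 164
206 162 174 132 121 146 123 151 165 153 155 159 159 164 163 161 158 157 121 153 164 156 155 155 156 158 159
207 145 158 114 127 150 117 151 142 138 144 152 158 161 159 154 157 154 109 151 156 161 160 160 162 166 164
208 146 127 104 142 146 106 138 108 111 144 152 156 161 157 152 154 154 109 149 159 164 163 162 165 163 162
209 122  97 127 150 147 100 120 124 103 139 149 161 161 152 153 155 154 110 147 155 158 156 155 151 157 155
210  99  95 143 145 127  97 124 142 101 140 147 158 159 153 151 152 156 117 147 155 152 155 152 152 156 152
```

View pics/s7.png

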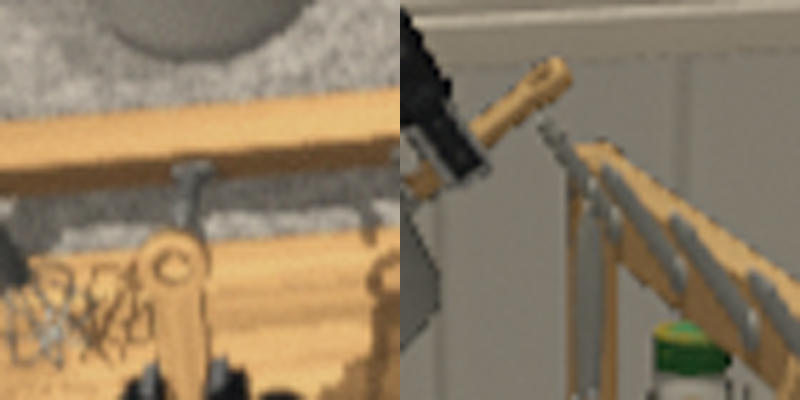

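Emit:
play_rows(
  commands=[
    [0.04, -0.08, 1.2, 0, 0, 0],
    [0, 0, 1.2, 0, 0, 0],
    [0, 0, 1.2, 0, 0, 0],
    [0, 0, 0, 0, 0, 0],
    [0, 0, 0, 0, 0, 0],
  ],
)

```text
time: 13.93
tool_pos: [0.6296, 0.0695, 0.2441]
tcp_rot: [-2.974, -0.11, -0.923]
wrist_force: [0.4, -0.2, -0.8]
width: 0.19
grip_force: 68.6
```

Emit:
play_rows(
  commands=[
    [0, 0, 0, 0, 0, 0],
    [0, 0, 0.5, 0, 0, 0],
    [0, 0, 0.5, 0, 0, 0],
    [0, 0, 0.5, 0, 0, 0],
  ],
)

```text
time: 14.27
tool_pos: [0.6392, 0.0703, 0.2352]
tcp_rot: [-2.971, -0.11, -0.932]
wrist_force: [1.1, 0.1, -1.2]
width: 0.185
grip_force: 68.6
```

Emit:
play_rows(
  commands=[
    [0, 0, 0.5, 0, 0, 0],
    [0, 0, 0.3, 0, 0, 0],
    [0, 0, 0, 0, 0, 0],
    [0, 0, 0, 0, 0, 0],
  ],
)

```text
time: 14.6
tool_pos: [0.6432, 0.0706, 0.2277]
tcp_rot: [-2.972, -0.11, -0.929]
wrist_force: [-0.5, 0.1, -0.1]
width: 0.186
grip_force: 68.6
```

Run:
```python
from chk import *
chk(2,[.0474,0,-.032],"8")
```

```text
14.7 along -0.0105 lat 0.0 nn -0.0011 grip 0.18982028163995285 F [ 0.3 -1.  -0.4]
tool: pk [-0.004 -0.004 -1.   ] nn [ 1.    -0.    -0.004] yr [-0.    -1.     0.004]
side est eye [336.9 182. ] tip [335.  178.5] x0 324
172  80  85 101 113 120 121 119 119 119 120 120 118 119 119 119 119 119 120 118 120 119 119 120 118 113 111
173 104  89  98 103  91 112 119 120 118 118 121 121 120 120 119 120 119 118 119 120 118 119 120 119 111 110
174 122  82  79  91  79 110 119 118 118 117 103  93 113 119 120 119 119 119 119 119 119 119 121 118 112 111
175 121 104  83  84  90 102 122 136 136 137 128 123 136 110 112 120 120 119 118 118 118 119 121 118 111 110
176 120 120 112  91  86  90 108 143 150 146 142 139 137 115  88 109 119 119 120 119 119 120 120 117 112 110
177 119 120 122  82  74  89  92 116 131 136 137 141 144 142 123 117 118 118 119 118 120 120 120 117 112 111
178 119 120 120 106  76  80  90  92 105 131 135 130 137 144 149 148 130 119 119 119 119 119 120 117 112 111
179 120 120 121 121 108  88  87  90  96 109 119 102 107 130 136 148 150 130 118 119 119 120 120 117 112 109
180 119 119 118 12
[... 2788 characters left out ...]
 117 137 155 160 154 152 159 155 149 141 159 160 168
196 167 160 157 156 160 163 159 153 152 152 159 160 155 153 158 160 153 129 142 155 143 142 137 151 150 150
197 154 157 153 156 165 154 145 143 124 134 152 154 160 158 156 156 153 114 139 157 150 150 154 158 157 155
198 147 150 155 166 163 148 123 118 102 121 146 152 153 152 153 154 156 131 145 160 170 170 169 174 171 169
199 162 168 168 167 154 131 106  99  98 111 144 150 153 155 150 153 153 140 141 164 173 170 172 170 174 170
200 167 164 171 165 135 111 102 100 101 110 144 150 159 160 154 151 157 139 132 165 174 175 173 173 177 178
201 137 143 158 139 113 102 100 102 104 122 148 150 158 160 151 152 153 144 129 172 179 179 179 180 182 179
```

Emit:
play_rows(
  commands=[
    [0, 0, 0.6, 0, 0, 0],
    [0, 0, 0.6, 0, 0, 0],
    [0, 0, 0.6, 0, 0, 0],
    [0, 0, 0, 0, 0, 0],
  ],
)

```text
time: 15.03
tool_pos: [0.6532, 0.0714, 0.2114]
tcp_rot: [-2.973, -0.11, -0.926]
wrist_force: [-0.2, -0.6, -0.7]
width: 0.183
grip_force: 68.6
```

Emit:
play_rows(
  commands=[
    [0, 0, 0.5, 0, 0, 0],
    [0, 0, 0.4, 0, 0, 0],
    [0, 0, 0, 0, 0, 0],
    [0, 0, 0, 0, 0, 0],
  ],
)

```text
time: 15.37
tool_pos: [0.6586, 0.0718, 0.2055]
tcp_rot: [-2.972, -0.11, -0.929]
wrist_force: [0.7, -0.3, -0.1]
width: 0.188
grip_force: 68.6
```

Emit:
play_rows(
  commands=[
    [0, 0, 0, 0, 0, 0],
    [0, 0, 0, 0, 0, 0],
    [0, 0, 0, 0, 0, 0],
    [0, 0, 0, 0, 0, 0],
  ],
  grip=0.45,
)

```text
time: 15.7
tool_pos: [0.659, 0.0718, 0.2067]
tcp_rot: [-2.971, -0.11, -0.932]
wrist_force: [-0.6, 0.4, 0.7]
width: 0.547
grip_force: 0.0
```

Emit:
play_rows(
  commands=[
    [0, 0, -2, 0, 0, 0],
    [0, 0, -3.5, 0, 0, 0],
    [0, 0, -3.5, 0, 0, 0],
    [0, 0, -3.5, 0, 0, 0],
    [0, 0, 0, 0, 0, 0],
  ],
)

```text
time: 16.12
tool_pos: [0.589, 0.0663, 0.3186]
tcp_rot: [-2.965, -0.11, -0.95]
wrist_force: [1.4, 0.2, 1.5]
width: 0.552
grip_force: 0.0
```

Run:
```python
from h import *
side=optics.read_camera("side")[:,:,::-1];cv2.imwrite("pics/n_side9.png",side)
top=optics.read_camera("top")[:,:,::-1];cv2.imwrite("pics/n_top9.png",top)
s=sensors.read_state();print(s["tool_pos"],s["time"])
cv2.imwrite("pics/s9.png",np.hstack([cv2.resize(top[155:255,210:360],None,fx=2.6,fy=2.6,interpolation=cv2.INTER_CUBIC)[:260],cv2.resize(side[150:300,250:400],None,fx=2.6,fy=2.6,interpolation=cv2.INTER_CUBIC)[:260]]) if 0 else np.vstack([cv2.resize(top[165:215,220:370],(750,250),interpolation=cv2.INTER_CUBIC),cv2.resize(side[165:235,250:400],(750,350),interpolation=cv2.INTER_CUBIC)]))
# medium tri
g=np.array([.5924,.2764])-.049*np.array([np.cos(.058),-np.sin(.058)]);print(g)
```

```text
[0.58831974 0.06619354 0.31236679] 16.2167
[0.54348239 0.27924041]
```

View pics/s9.png

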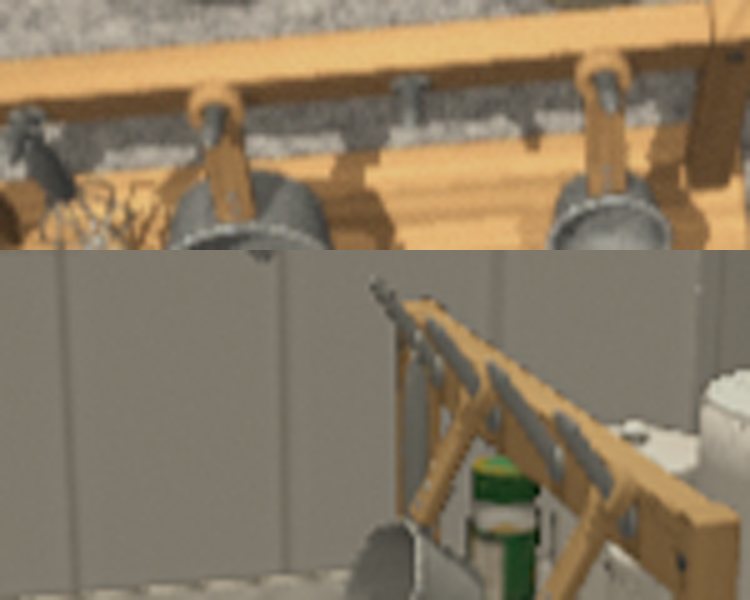

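Run:
```python
from h import *
s=sensors.read_state();p=s["tool_pos"];R=Rot.from_rotvec(s["tcp_rot"])
a=(p+R.apply([-.03,-.105,0]),R);print(a[0])
a=plan((.5441,.2794,.12),Rtool(-.058),10,*a)
e=TIP[2]-.04*pk
for d in(.9,1.0): 
    for lat in(0,.02): print(d,lat,proj("top",e+.119*(-np.cos(d)*xr-np.sin(d)*np.array([0,0,1]))+lat*np.array([-.07,-1,0])).round(1))
```

```text
[0.55596651 0.16911286 0.29545874]
10 x [-0.69, -1.08, 1.66, -0.004, -0.061, 0.013] |d| 2.09 |w| 0.063
0.9 0 [269.8 229.7]
0.9 0.02 [278.5 230.2]
1.0 0 [269.9 226.3]
1.0 0.02 [278.5 226.8]
```

Emit:
play_rows(
  commands=[
    [-1, -3.5, 0, 0, 0, 0],
    [-1, -3.5, 0, 0, 0, 0],
    [-1, -3.5, 0, 0, 0, 0],
    [0, 0, 0, 0, 0, 0],
  ],
  grip=0.4,
)

```text
time: 16.55
tool_pos: [0.5523, 0.1743, 0.288]
tcp_rot: [-2.972, -0.119, -0.922]
wrist_force: [-0.2, 0.4, 0.5]
width: 0.6
grip_force: 0.0
```

Emit:
play_rows(
  commands=[
    [-0.69, -1.08, 1.66, -0.004, -0.061, 0.013],
    [-0.69, -1.08, 1.66, -0.004, -0.061, 0.013],
    [-0.69, -1.08, 1.66, -0.004, -0.061, 0.013],
    [-0.69, -1.08, 1.66, -0.004, -0.061, 0.013],
    [-0.69, -1.08, 1.66, -0.004, -0.061, 0.013],
  ],
)

```text
time: 16.97
tool_pos: [0.5602, 0.2247, 0.2007]
tcp_rot: [-3.093, -0.009, -0.461]
wrist_force: [0.9, 0.0, 0.7]
width: 0.603
grip_force: 0.0
```

Emit:
play_rows(
  commands=[
    [-0.69, -1.08, 1.66, -0.004, -0.061, 0.013],
    [-0.69, -1.08, 1.66, -0.004, -0.061, 0.013],
    [-0.69, -1.08, 1.66, -0.004, -0.061, 0.013],
    [-0.69, -1.08, 1.66, -0.004, -0.061, 0.013],
    [-0.69, -1.08, 1.66, -0.004, -0.061, 0.013],
  ],
)

```text
time: 17.38
tool_pos: [0.542, 0.2798, 0.1136]
tcp_rot: [-3.137, 0.093, 0.016]
wrist_force: [0.4, -1.0, 0.4]
width: 0.601
grip_force: 0.0
```

Emit:
play_rows(
  commands=[
    [0, 0, 0, 0, 0, 0],
    [0, 0, 0, 0, 0, 0],
    [0, 0, 0, 0, 0, 0],
    [0, 0, 0, 0, 0, 0],
  ],
)

```text
time: 17.72
tool_pos: [0.5428, 0.2794, 0.1171]
tcp_rot: [-3.136, 0.092, 0.005]
wrist_force: [0.2, 1.1, -0.8]
width: 0.595
grip_force: 0.0
```

Run:
```python
from h import *
s=sensors.read_state();print(s["tool_pos"],s["q"].round(2))
plan((.5441,.2794,.0005),Rtool(-.058),4)
```

```text
[0.54284797 0.27939975 0.1170743 ] [0.43 0.22 1.84 0.01 1.09 2.06]
4 x [0.04, 0.01, 2.91, -0.001, 0.001, -0.0] |d| 2.91 |w| 0.001
```

Emit:
play_rows(
  commands=[
    [0.04, 0, 2.9, 0, 0, 0],
    [0.04, 0, 2.9, 0, 0, 0],
    [0.04, 0, 2.9, 0, 0, 0],
    [0.04, 0, 2.9, 0, 0, 0],
  ],
)

```text
time: 18.05
tool_pos: [0.5448, 0.2803, 0.0017]
tcp_rot: [-3.135, 0.092, 0.0]
wrist_force: [-0.2, -0.7, -1.3]
width: 0.599
grip_force: 0.0
```

Emit:
play_rows(
  commands=[
    [0, 0, 0, 0, 0, 0],
    [0, 0, 0, 0, 0, 0],
    [0, 0, 0, 0, 0, 0],
  ],
)

```text
time: 18.3
tool_pos: [0.545, 0.2807, 0.0028]
tcp_rot: [-3.135, 0.092, 0.002]
wrist_force: [0.4, 1.3, -0.1]
width: 0.6
grip_force: 0.0
```

Emit:
play_rows(
  commands=[
    [0, 0, 0, 0, 0, 0],
    [0, 0, 0, 0, 0, 0],
    [0, 0, 0, 0, 0, 0],
    [0, 0, 0, 0, 0, 0],
    [0, 0, 0, 0, 0, 0],
  ],
  grip=1,
  force=70,
)

```text
time: 18.72
tool_pos: [0.5455, 0.2809, 0.0025]
tcp_rot: [-3.135, 0.092, 0.001]
wrist_force: [0.9, -0.5, 5.1]
width: 0.187
grip_force: 68.6
```

Run:
```python
from h import *
s=sensors.read_state();p=s["tool_pos"];R=Rot.from_rotvec(s["tcp_rot"]);print(p,R.as_euler("xyz"),s["width"],s["grip_force"])
E=np.array([.593,.2766,.0325]);eo=R.inv().apply(E-p);print("eo",eo.round(4))
u=p+[0,0,.26];
P,Q=toolpose(TIP[3]+pk*.09+[-.03,0,0],eo,0);print(P.round(3));a=plan(P,Q,11,u,R)
P,Q=toolpose(TIP[3]+pk*.045,eo,0);print(P.round(3));plan(P,Q,3,*a)
```

```text
[0.54554434 0.28090828 0.00250757] [-3.13621652e+00  1.02788395e-03 -5.87824945e-02] 0.1873625396256429 68.62213611602783
eo [ 0.0476  0.0014 -0.03  ]
[ 0.562 -0.016  0.313]
11 x [0.28, 2.69, -0.43, 0.003, 0.056, -0.012] |d| 2.74 |w| 0.057
[ 0.618 -0.014  0.276]
3 x [0.82, 0.07, 2.07, 0.0, 0.0, 0.0] |d| 2.23 |w| 0.0
```

Emit:
play_rows(
  commands=[
    [0, 0, -1, 0, 0, 0],
    [0, 0, -4, 0, 0, 0],
    [0, 0, -4, 0, 0, 0],
    [0, 0, -4, 0, 0, 0],
  ],
)

```text
time: 19.05
tool_pos: [0.5428, 0.279, 0.1309]
tcp_rot: [-3.138, 0.092, 0.012]
wrist_force: [1.1, 1.0, -1.1]
width: 0.19
grip_force: 68.5
```

Emit:
play_rows(
  commands=[
    [0, 0, -4, 0, 0, 0],
    [0, 0, -4, 0, 0, 0],
    [0, 0, -4, 0, 0, 0],
    [0, 0, -1, 0, 0, 0],
    [0, 0, 0, 0, 0, 0],
  ],
)

```text
time: 19.47
tool_pos: [0.5471, 0.2803, 0.2665]
tcp_rot: [-3.132, 0.092, -0.006]
wrist_force: [0.4, -0.1, -1.0]
width: 0.186
grip_force: 68.6
```

Emit:
play_rows(
  commands=[
    [0, 0, 0, 0, 0, 0],
    [0, 0, 0, 0, 0, 0],
  ],
)

```text
time: 19.63
tool_pos: [0.5432, 0.2785, 0.2577]
tcp_rot: [-3.138, 0.092, 0.013]
wrist_force: [0.2, -1.1, -0.7]
width: 0.189
grip_force: 68.5
```

Run:
```python
from h import *
s=sensors.read_state();print(s["tool_pos"],s["q"].round(2),s["width"])
eo=np.array([.0476,.0005,-.03])
P,Q=toolpose(TIP[3]+pk*.09+[-.03,0,0],eo,0);a=plan(P,Q,11)
```

```text
[0.54323532 0.27847621 0.25765861] [0.43 0.12 1.68 0.01 1.34 2.06] 0.1891893503749671
11 x [0.31, 2.68, -0.46, 0.003, 0.056, -0.012] |d| 2.73 |w| 0.058
```

Emit:
play_rows(
  commands=[
    [0.31, 2.68, -0.46, 0.003, 0.056, -0.012],
    [0.31, 2.68, -0.46, 0.003, 0.056, -0.012],
    [0.31, 2.68, -0.46, 0.003, 0.056, -0.012],
    [0.31, 2.68, -0.46, 0.003, 0.056, -0.012],
    [0.31, 2.68, -0.46, 0.003, 0.056, -0.012],
  ],
)

```text
time: 20.05
tool_pos: [0.5512, 0.1432, 0.2799]
tcp_rot: [-3.104, -0.004, -0.425]
wrist_force: [0.5, -1.1, -1.4]
width: 0.182
grip_force: 68.6
```

Emit:
play_rows(
  commands=[
    [0.31, 2.68, -0.46, 0.003, 0.056, -0.012],
    [0.31, 2.68, -0.46, 0.003, 0.056, -0.012],
    [0.31, 2.68, -0.46, 0.003, 0.056, -0.012],
    [0.31, 2.68, -0.46, 0.003, 0.056, -0.012],
    [0.31, 2.68, -0.46, 0.003, 0.056, -0.012],
  ],
)

```text
time: 20.47
tool_pos: [0.5604, 0.0098, 0.3059]
tcp_rot: [-3.004, -0.097, -0.853]
wrist_force: [0.1, -0.6, -1.2]
width: 0.188
grip_force: 68.6
```

Emit:
play_rows(
  commands=[
    [0.31, 2.68, -0.46, 0.003, 0.056, -0.012],
    [0, 0, 0, 0, 0, 0],
    [0, 0, 0, 0, 0, 0],
    [0, 0, 0, 0, 0, 0],
  ],
)

```text
time: 20.8
tool_pos: [0.5631, -0.0161, 0.3126]
tcp_rot: [-2.977, -0.111, -0.933]
wrist_force: [-0.7, 0.2, -1.2]
width: 0.187
grip_force: 68.7
```

Run:
```python
from h import *
s=sensors.read_state();print(s["tool_pos"],s["width"])
eo=np.array([.0476,.0005,-.03])
P,Q=toolpose(TIP[3]+pk*.045,eo,0);a=plan(P,Q,4)
```

```text
[ 0.56307037 -0.01606368  0.31255195] 0.18739491127455163
4 x [0.6, 0.06, 1.53, 0.0, 0.001, 0.001] |d| 1.65 |w| 0.001
```

Emit:
play_rows(
  commands=[
    [0.6, 0.06, 1.53, 0, 0, 0],
    [0.6, 0.06, 1.53, 0, 0, 0],
    [0.6, 0.06, 1.53, 0, 0, 0],
    [0.6, 0.06, 1.53, 0, 0, 0],
    [0, 0, 0, 0, 0, 0],
  ],
)

```text
time: 21.22
tool_pos: [0.6193, -0.0121, 0.2749]
tcp_rot: [-2.976, -0.117, -0.931]
wrist_force: [-0.9, 0.3, -1.5]
width: 0.187
grip_force: 68.7
```

Emit:
play_rows(
  commands=[
    [0, 0, 0, 0, 0, 0],
    [0, 0, 0, 0, 0, 0],
    [0, 0, 0, 0, 0, 0],
  ],
)

```text
time: 21.47
tool_pos: [0.6189, -0.0137, 0.2795]
tcp_rot: [-2.975, -0.115, -0.941]
wrist_force: [-0.3, -0.4, -0.5]
width: 0.187
grip_force: 68.7
```

Run:
```python
from chk import *
chk(3,[.0476,.0005,-.03],"10")
```

```text
21.5667 along 0.0479 lat 0.0006 nn 0.0031 grip 0.19059037999036915 F [ 0.2 -0.5 -1.2]
tool: pk [ 0.003  0.002 -1.   ] nn [1.    0.004 0.003] yr [ 0.004 -1.    -0.002]
side est eye [337.1 170.5] tip [347.1 187.2] x0 325
161 120 116 113 113 118 117 117 116 115 113 117 117 116 115 118 120 120 120 119 120 120 121 119 114 111 111
162 119 120 120 120 119 120 120 119 119 119 119 119 119 119 120 119 120 120 120 119 120 121 120 113 111 112
163 119 119 118 120 120 120 119 119 119 119 118 119 119 118 119 119 119 119 120 118 120 120 119 113 110 112
164 119 119 120 119 119 120 120 119 120 119 120 118 119 119 120 119 119 119 118 119 120 120 119 114 110 111
165 119 119 120 118 119 119 118 119 119 118 120 120 118 118 119 119 119 120 120 118 120 120 119 113 110 112
166 121 119 120 119 118 119 120 119 120 118 119 119 119 118 105 116 119 119 119 119 119 120 119 113 109 111
167 119 118 119 120 119 119 119 119 120 119 121 119 140 136 130 142 138 124 120 120 119 120 118 113 111 112
168 119 120 119 119 120 119 119 119 120 119 103 116 122 109 127 153 136 116 118 120 120 120 118 112 111 111
169 120 119 119 1
[... 2789 characters left out ...]
 129 143 156 158 156 163 175 179 177 178 180 179 179
199 109 110 113 109 117 170 175 156 153 159 153 147 146 147 157 163 158 148 167 177 177 177 175 175 178 176
200 112 113 111 112 120 171 177 163 159 158 155 161 164 161 162 157 144 132 167 172 173 171 170 169 165 170
201 107 103 108 108 115 165 170 172 152 155 155 157 157 157 154 156 147 131 160 171 168 169 158 157 157 158
202 102 101  98  98 107 132 139 159 146 151 153 157 160 153 151 157 158 134 155 156 161 161 148 151 151 150
203 103  91  91  88  93  95 100 128 132 145 150 156 160 157 150 154 157 133 149 153 153 154 155 152 156 158
204  89  82  85  82  82  86  80  93 133 149 150 154 162 157 152 154 156 136 156 163 160 161 158 162 163 163
```

Emit:
play_rows(
  commands=[
    [-0.32, 0.17, 1.2, 0, 0, 0],
    [0, 0, 1.2, 0, 0, 0],
    [0, 0, 1.1, 0, 0, 0],
    [0, 0, 0, 0, 0, 0],
    [0, 0, 0, 0, 0, 0],
  ],
)

```text
time: 21.98
tool_pos: [0.6361, -0.015, 0.2471]
tcp_rot: [-2.976, -0.113, -0.937]
wrist_force: [-0.1, 0.0, -1.3]
width: 0.185
grip_force: 68.7
```

Emit:
play_rows(
  commands=[
    [0, 0, 0, 0, 0, 0],
    [0, 0, 0, 0, 0, 0],
  ],
)

```text
time: 22.15
tool_pos: [0.6369, -0.0152, 0.2493]
tcp_rot: [-2.976, -0.113, -0.942]
wrist_force: [0.4, -0.9, -0.4]
width: 0.186
grip_force: 68.7
```

Run:
```python
from chk import *
chk(3,[.0476,.0005,-.03],"11")
```

```text
22.25 along 0.0127 lat -0.0016 nn 0.0002 grip 0.18494336829466565 F [ 0.2  0.5 -0.7]
tool: pk [ 0.003  0.003 -1.   ] nn [1.    0.004 0.003] yr [ 0.004 -1.    -0.003]
side est eye [344.5 183.2] tip [347.1 187.2] x0 332
174 119 119 102  94 113 120 120 120 121 120 120 120 119 120 122 118 113 111 115 119 121 121 120 120 120 121
175 138 138 130 124 136 111 112 121 121 119 120 120 121 121 122 119 113 112 113 121 121 122 120 122 120 121
176 150 147 143 139 137 116  89 111 120 120 120 120 120 120 121 118 113 112 113 120 122 121 121 120 120 120
177 132 138 136 143 144 143 123 118 119 119 120 120 120 119 122 118 112 111 114 122 120 121 120 120 120 121
178 105 133 137 129 138 148 148 149 130 119 119 119 121 121 121 117 111 111 114 120 122 121 120 120 121 120
179  97 110 120 104 106 133 143 151 145 124 118 119 122 106 137 147 145 123 113 121 122 121 120 120 120 121
180  93  97  97  86  93 114 126 144 148 140 143 114 131 118 127 150 159 130 115 121 121 120 120 121 121 119
181  88 127 108  81  86  96 100 129 145 146 150 122 115 104  95 141 148 120  91 113 123 121 121 120 121 120
182  85 129 109  8
[... 2788 characters left out ...]
 136 145 149 161 157 156 156 158 160 156 152 160 163
195  94  90  98  90  93  99 105 153 157 157 162 159 154 154 157 161 157 145 164 167 171 170 167 170 169 169
196  98 100 100 100 103 101 112 163 162 151 155 160 159 163 164 156 153 144 168 170 174 172 174 173 173 173
197 101 102 104 104 104 106 119 164 173 145 147 152 159 158 158 152 153 144 171 173 176 178 176 176 177 178
198 105 103 105 110 145 146 155 173 174 149 148 152 162 161 155 152 154 149 162 177 179 180 181 177 176 179
199 111 109 110 120 169 176 179 180 177 152 148 150 158 158 153 151 157 150 146 172 176 178 171 176 177 175
200 115 111 114 119 171 179 177 179 174 144 149 152 156 156 149 150 155 146 134 163 170 171 169 170 167 170
```

Emit:
play_rows(
  commands=[
    [-0.08, -0.04, 0.3, 0, 0, 0],
    [0, 0, 0.5, 0, 0, 0],
    [0, 0, 0.5, 0, 0, 0],
    [0, 0, 0, 0, 0, 0],
  ],
)

```text
time: 22.58
tool_pos: [0.6431, -0.0141, 0.236]
tcp_rot: [-2.976, -0.113, -0.938]
wrist_force: [0.5, 0.3, -1.1]
width: 0.184
grip_force: 68.7
```

Emit:
play_rows(
  commands=[
    [0, 0, 0.5, 0, 0, 0],
    [0, 0, 0.5, 0, 0, 0],
    [0, 0, 0, 0, 0, 0],
    [0, 0, 0, 0, 0, 0],
  ],
)

```text
time: 22.92
tool_pos: [0.649, -0.0138, 0.2286]
tcp_rot: [-2.976, -0.113, -0.939]
wrist_force: [-0.5, -1.3, -0.1]
width: 0.185
grip_force: 68.7
```

Run:
```python
from chk import *
chk(3,[.0476,.0005,-.03],"12")
```

```text
23.0167 along -0.011 lat -0.0012 nn -0.0013 grip 0.18525881026067922 F [ 0.2 -0.  -0.6]
tool: pk [ 0.001  0.002 -1.   ] nn [1.    0.004 0.001] yr [ 0.004 -1.    -0.002]
side est eye [349.3 191.2] tip [347.1 187.2] x0 337
182  86  91 105 130 145 146 145 131 118 120 118 112 112 114 121 123 121 121 122 120 121 120 121 121 121 120
183  79  88  90 104 136 148 147 145 138 138 106 104 112 115 121 121 121 120 120 122 120 121 120 120 121 121
184  77  82  88  91 118 145 150 149 146 146 129 115 111 113 121 123 121 121 121 121 122 121 120 120 120 120
185  84  78  84  90  98 127 149 152 150 147 147 138 140 126 120 121 120 121 121 120 120 121 120 121 120 120
186 122  97  79  87  91 101 123 146 152 151 155 148 149 142 121 118 121 120 121 121 121 121 120 121 121 121
187 127 111  80  81  89  93 100 119 141 145 133 130 144 151 144 149 119 115 121 121 121 121 120 121 120 122
188 109 107  90  78  83  90  95 102 132 143 108 101 126 141 143 155 145 104 111 122 120 121 122 121 121 121
189  92  93  90  86  83  86  91  98 119 140 112  91 105 118 123 149 149 109 112 120 120 120 121 121 121 121
190  83  82  87
[... 2791 characters left out ...]
 143 154 162 158 145 149 146 143 151 148 149 145 150
193  95  92  93  95  88  96  92 102 139 144 152 159 156 160 161 161 153 128 142 145 144 154 147 145 142 149
194  97  86  89  87  88  93  93 111 137 136 146 151 159 159 156 151 155 124 150 159 157 158 158 155 156 163
195  97  87  94  92  91  97 100 145 156 143 148 150 154 160 153 154 157 134 161 169 171 169 170 166 170 168
196 102 100  98 104 101 103 113 161 169 147 146 152 156 156 149 152 155 142 164 172 170 172 172 172 172 173
197 101 102 103 104 109 110 119 165 170 148 148 150 160 159 155 152 155 146 158 170 175 177 174 178 178 175
198 106 107 102 111 142 150 156 173 175 143 148 149 157 159 154 151 156 151 152 173 181 178 177 179 180 180
```

Emit:
play_rows(
  commands=[
    [0, 0, 0.6, 0, 0, 0],
    [0, 0, 0.6, 0, 0, 0],
    [0, 0, 0.6, 0, 0, 0],
    [0, 0, 0, 0, 0, 0],
  ],
)

```text
time: 23.35
tool_pos: [0.6591, -0.013, 0.2127]
tcp_rot: [-2.977, -0.113, -0.937]
wrist_force: [0.3, -0.2, -1.2]
width: 0.183
grip_force: 68.7
```

Emit:
play_rows(
  commands=[
    [0, 0, 0.5, 0, 0, 0],
    [0, 0, 0.4, 0, 0, 0],
    [0, 0, 0, 0, 0, 0],
    [0, 0, 0, 0, 0, 0],
  ],
)

```text
time: 23.68
tool_pos: [0.6645, -0.0127, 0.2068]
tcp_rot: [-2.976, -0.113, -0.94]
wrist_force: [-0.5, 0.6, -1.0]
width: 0.182
grip_force: 68.7
```

Emit:
play_rows(
  commands=[
    [0, 0, 0, 0, 0, 0],
    [0, 0, 0, 0, 0, 0],
    [0, 0, 0, 0, 0, 0],
    [0, 0, 0, 0, 0, 0],
  ],
  grip=0.45,
)

```text
time: 24.02
tool_pos: [0.6649, -0.0128, 0.208]
tcp_rot: [-2.975, -0.113, -0.942]
wrist_force: [0.2, 0.2, -0.4]
width: 0.551
grip_force: 0.0
```

Emit:
play_rows(
  commands=[
    [0, 0, -2, 0, 0, 0],
    [0, 0, -3.5, 0, 0, 0],
    [0, 0, -3.5, 0, 0, 0],
    [0, 0, -3.5, 0, 0, 0],
    [0, 0, -3.5, 0, 0, 0],
  ],
)

```text
time: 24.43
tool_pos: [0.5717, -0.0191, 0.3396]
tcp_rot: [-2.976, -0.113, -0.941]
wrist_force: [0.8, 0.3, 0.8]
width: 0.549
grip_force: 0.0
```

Emit:
play_rows(
  commands=[
    [-3, 0, -1, 0, 0, 0],
    [-3, 0, -1, 0, 0, 0],
    [0, 0, 0, 0, 0, 0],
    [0, 0, 0, 0, 0, 0],
    [0, 0, 0, 0, 0, 0],
  ],
)

```text
time: 24.85
tool_pos: [0.513, -0.0239, 0.3211]
tcp_rot: [-2.975, -0.113, -0.944]
wrist_force: [0.6, 0.6, 0.5]
width: 0.551
grip_force: 0.0
```

Run:
```python
from h import *
for k in(0,1):
    side=optics.read_camera("side")[:,:,::-1];top=optics.read_camera("top")[:,:,::-1]
    cv2.imwrite(f"pics/n_side13{k}.png",side);cv2.imwrite(f"pics/n_top13{k}.png",top)
s=sensors.read_state();print(s["tool_pos"],s["time"],s["wrist_force"])
h=cv2.cvtColor(top,cv2.COLOR_BGR2HSV)
print("top")
for r in range(172,235,1): print(r,"".join("#" if v<95 else "." for v in h[r,235:370,1]))
o=cv2.imread("pics/top0.png")
for n,b in dict(timer=(225,295,260,332),tin=(316,290,358,333),glass=(455,272,495,318)).items(): print(n,cv2.absdiff(o,top)[b[1]:b[3],b[0]:b[2]].mean())
```

```text
[ 0.51334722 -0.02368565  0.32048479] 25.05 [0.17102561 0.06259951 0.00777084]
top
172 ########################################...............................................................................................
173 ############################...........................................................................................................
174 #################......................................................................................................................
175 #####..................................................................................................................................
176 ...................................................................................................................................##..
177 .......................................................................................................................................
178 .......................................................................................................................................
179 .................................
[... 7172 characters left out ...]
....................................##################################
231 .......................########################..........................................##############################################
232 .........................####################.................................#########################################################
233 ............................##############.........................####################################################################
234 ........................................................###############################################################################
timer 5.886486486486486
tin 61.63141380583241
glass 7.333333333333333
```

Run:
```python
from h import *
o=cv2.imread("pics/side0.png");n=cv2.imread("pics/n_side131.png");m=cv2.imread("pics/n_side130.png")
for k,b in dict(timer=(230,258,258,287),tin=(236,300,276,334),glass=(270,365,320,432),whisk=(320,165,345,250)).items():
    s=np.s_[b[1]:b[3],b[0]:b[2]];print(k,cv2.absdiff(o,n)[s].mean(),cv2.absdiff(n,m)[s].mean())
print("moving?",cv2.absdiff(n,m)[165:320,320:400].max(),sensors.read_state()["time"])
```

```text
timer 6.323481116584565 0.9018883415435139
tin 14.091911764705882 0.8970588235294118
glass 1.8393034825870647 0.5577114427860697
whisk 11.002823529411765 0.7021176470588235
moving? 6 25.05
```

Run:
```python
from h import *
for f in("side0","n_side131"):
    h=cv2.cvtColor(cv2.imread(f"pics/{f}.png"),cv2.COLOR_BGR2HSV)
    for nm,m,r in(("tin",cv2.inRange(h,(8,70,40),(32,255,255)),(232,295,280,336)),("timer",cv2.inRange(h,(0,150,40),(7,255,255)),(225,255,262,290))):
        k=m[r[1]:r[3],r[0]:r[2]];ys,xs=np.nonzero(k);print(f,nm,xs.min()+r[0],xs.max()+r[0],ys.min()+r[1],ys.max()+r[1],len(xs))
```

```text
side0 tin 236 274 300 334 825
side0 timer 232 255 260 277 347
n_side131 tin 236 274 300 334 837
n_side131 timer 232 255 260 277 344
```

Tin and timer haven't moved; the difference at the tin was only lighting and shadow. All three cups hang still on their pegs.

```bash
python3 -c "
from workcell import order
print(order.finish_job())"
```

```text
the job is handed in; nothing more can be done
None
```

The three cups hang by their eyes on the free pegs, with the large at the left, the medium in the middle and the small at the right; the job was handed in at about 25 s, and the last camera images showed the cups still, the whisk on its peg, and the timer, tin and tumbler where they started.

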